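# Make up two cabinet-fittings kits on the joiner's bench

### The arm

A 7-joint arm with a two-finger parallel gripper is mounted at the origin on the work surface. World frame = base frame: x ahead of the robot, y to its left, z up, the work surface at z = 0. Lengths are in mm, angles in rad, forces in N, time in s.
With the tool pointing down it reaches from about 400 to 875 mm from the base axis. Payload 4.4 kg.
Tool frame: the origin (TCP) lies midway between the tips of the shut fingers; the grasp point (between the pads) lies 19 mm behind it; x points along the fingers, z is the direction in which the jaws open and shut, and the axes are right-handed (so a half turn about x gives the same grasp; the last joint's range is limited). The gripper opens to 85 mm and grips with 20 to 120 N. Pads are 22 mm wide; open, the fingers measure 114 mm over their backs; the gripper's body (76 mm by 85 mm) begins 54 mm behind the grasp point. The pads swing forward as they close: fully open they stand 13 mm farther back than shut.
Start: joints at [-1.413, 0.628, 0.038, 1.517, -0.027, 0.996, -0.02], TCP at [144.232, 633.81, 191.913] pointing down, gripper open.
Joint ranges: [-3.06, 3.06], [-0.37, 2.12], [-1.25, 1.32], [0.18, 2.47], [-1.1, 4.24], [0.23, 1.98], [-2.94, 2.94]. Speed limits (rad/s): [2.57, 2.57, 3.14, 3.14, 3.14, 3.14, 3.14].

### API

Orientations are given as [roll, pitch, yaw] about the fixed x, y, z axes, in that order (R = Rz(yaw) Ry(pitch) Rx(roll)).
In Python, from cell import ctrl gives the robot as it stands. The module is installed in compiled form; this text tells all that it offers.
- The arm moves only by the tool servo_tool, never from a script. Its argument "rows" is a list of rows, each an object of numbers: "dx", "dy", "dz": the shift along the tool's x, y, z in units of 750 mm (1.0 is 750 mm); "wx", "wy", "wz": the turn, a rotation vector about the tool's x, y, z in units of 6 degrees (1.0 is 6 degrees); "fingers": the closure, from 0 (fully open) to 1 (shut). In form: [{"dx": .., "dy": .., "dz": .., "wx": .., "wy": .., "wz": .., "fingers": ..}, ...]. A call has 1 to 5 rows; each row shifts and turns the commanded pose from where the row before left it, along the tool's axes as they then stand; what a row does not reach is not made up. A row lasts 1/8 s, in which the tool goes at most 62.5 mm and 10.7 degrees, less where a joint would pass 70% of its speed; a pose out of reach is approached as far as the arm can. A call with a number of a shift or a turn outside -1 to 1 is refused whole. A call with a gripper value outside its range is refused whole. The fingers move at their own pace and stop on an object; the grip force is fixed at half the most. Time passes only in rows, so rows that do not move let the fingers close. It gives the time, the measured TCP pose, the force and the opening at its end, in the units of the state.
- ctrl.read_state(): the state, without advancing time (a new reading comes with each control period).
- ctrl.get_image(name): name is "scene" or "top" or "wrist"; returns the picture (480x640x3 uint8, red, green, blue); there is no depth.
- ctrl.camera_info(name): a dict with "fovy" (degrees; the focal length in pixels is half the picture's height over the tangent of half this angle, whatever the lens; pixels are square), "cx", "cy" (the principal point, pixels), "R" (3x3) and "t" (3): a world point X has camera coordinates R X + t. Camera axes: x right, y down, z forward; pixel columns grow to the right and rows downward; lengths in mm; the calibration is good to about 2 mm. A picture is of the moment at which its call begins: read the wrist's pose just before it. camera_info takes no time and is no camera call; for the wrist camera it gives the pose at the moment of the call.
- ctrl.finish_job(): hands the job in, once; it reports no verdict.
Trained networks look in the newest picture that a camera, given by its name, has taken for a name from the list of things; names that differ only in an ending like _2 or _b are one class to them, and where a whole thing is asked for, a point or a joint stands for the part that bears it (a point fixed in the world has none). Each returns a list of dicts, best first, with "conf" (0 to 1); they miss things now and then, are a little off and sometimes report something else, mostly with a low value. They report only what shows in the picture. A call takes as long as a camera call. They do not tell look-alikes from the thing itself.
- ctrl.search_frame(label, camera): "extent" ([centre column, centre row, width, height] in pixels, round what is visible of it).
- ctrl.silhouettes(label, camera): "region" (480x640 bool, what is visible of it) and "extent" ([centre column, centre row, width, height] in pixels, round what is visible of it).
- ctrl.mark_of(label, camera): "point" ([column, row] in pixels: a listed point, or the origin of a listed thing).
The state is a dict: "clock": time; "qpos": joint angles; "qd": joint speeds; "tau": joint torques, N m; "eef_pos": TCP position; "tool_rot": TCP orientation; "force": force on the tool from outside, world axes, zero at the start; "torque": the same for the moment, N m; "width": finger opening in mm.
Only numpy, scipy, OpenCV 4.12 (cv2) and the standard library are available. Lean on these libraries where they do the work, as an engineer would, in place of code of your own. Each camera call takes 0.05 s, during which the arm holds its last target.

### The job

Make up the two fittings kits from the parts lying on the bench. The three-compartment tray gets the long bow handle in its narrow bay, and the small knob and the angle bracket in its two square bays, one in each, whichever way round; the two-compartment tray gets the short bow handle in its narrow bay and the large knob in its wide bay. Every part must stand upright, flat on the floor of its bay, and the glue pot among the parts must be left where it stands.

Things in the scene. Friction and masses are not known exactly. Their poses are not given: they have to be found in the camera images.
- tray_three: Low open plywood tray, fixed to the bench, 139 (x) x 159 (y) x 16 mm high, with three compartments. Origin: centre of its underside. Floor 5 mm thick, all walls and dividers 5 mm thick, their tops 16 mm above the bench. Narrow bay for the long handle along the -x side: 52 (x) x 149 (y) mm inside, centre at x = -38.5, y = 0. Two square bays, 72 x 72 mm inside, on the +x side, centres at x = +28.5, y = +38.5 and y = -38.5. x and y are the tray's own axes; z up.
- tray_two: Low open plywood tray, fixed to the bench, 139 (x) x 120 (y) x 16 mm high, with two compartments. Origin: centre of its underside. Floor 5 mm thick, walls and divider 5 mm thick, tops 16 mm above the bench. Narrow bay for the short handle along the -x side: 52 (x) x 110 (y) mm inside, centre at x = -38.5, y = 0. Wide bay on the +x side: 72 (x) x 110 (y) mm inside, centre at x = +28.5, y = 0. x and y are the tray's own axes; z up.
- handle_long: The longer of two steel bow handles, 120 mm long along its own y, standing on its two feet. Grip bar 12 mm wide (x) and 10 mm thick, its top 32 mm above the underside; the feet at the two ends are 18 (x) x 16 (y) mm and 24 mm high, the space between them under the bar is open. Origin: centre of the underside, midway between the feet; z up. About 0.1 kg.
- handle_short: The shorter steel bow handle, 80 mm long along its own y, otherwise the same: bar 12 mm wide and 10 mm thick, top 32 mm above the underside, feet 18 x 16 x 24 mm at the ends. Origin: centre of the underside; z up. About 0.07 kg.
- knob_large: The larger of two turned pale beech cabinet knobs, round, standing on its foot (35 mm across): 46 mm across its widest part, which reaches from 19 to 32 mm above the underside; 36 mm high. Origin: centre of the underside; z up. About 40 g.
- knob_small: The smaller pale beech knob, same shape, standing on its foot (22 mm across): 30 mm across its widest part, which reaches from 16 to 27 mm above the underside; 30 mm high. Origin: centre of the underside; z up. About 20 g.
- bracket: Aluminium angle bracket: base plate 44 (x) x 40 (y) x 6 mm lying flat, and an upright plate 8 mm thick (x) and 40 mm wide (y) along its +x edge, its mid-plane at x = +18 mm, its top 40 mm above the underside. Origin: centre of the underside of the base plate; z up. About 70 g.
- glue_pot: Round white closed glue pot, loose, 52 mm across and 68 mm high, standing in the middle among the parts. A bystander. Origin: centre of its underside; z up.
Not all that is in view belongs to the job. What is shaped like the handle_short but black is not meant. What is shaped like the knob_small but orange or pink is not meant.

How it is judged (in metres and radians):
At the end, for the whole second after the job is handed in: Each part stands upright (0.15 rad), released and at rest in its bay, underside within 4 mm of the tray floor and within 20 mm of the bay centre along both tray axes (small knob 26 mm; large knob 40 mm along its bay); small knob and bracket in separate square bays (z of handle_long in the frame of tray_three between 0.001 and 0.009 m and angle between each of handle_long, knob_small, bracket, handle_short, knob_large's own z axis and vertical below 0.15 rad and linear speed of each of handle_long, knob_small, bracket, handle_short, knob_large below 0.02 m/s and angular speed of each of handle_long, knob_small, bracket, handle_short, knob_large below 0.2 rad/s and z of knob_small in the frame of tray_three between 0.001 and 0.009 m and z of bracket in the frame of tray_three between 0.001 and 0.009 m and z of handle_short in the frame of tray_two between 0.001 and 0.009 m and z of knob_large in the frame of tray_two between 0.001 and 0.009 m and x of handle_long in the frame of tray_three between -0.0585 and -0.0185 m and y of handle_long in the frame of tray_three between -0.02 and 0.02 m and x of handle_short in the frame of tray_two between -0.0585 and -0.0185 m and y of handle_short in the frame of tray_two between -0.02 and 0.02 m and x of knob_large in the frame of tray_two between 0.0085 and 0.0485 m and y of knob_large in the frame of tray_two between -0.04 and 0.04 m and ((x of knob_small in the frame of tray_three between 0.0025 and 0.0545 m and y of knob_small in the frame of tray_three between 0.0125 and 0.0645 m and x of bracket in the frame of tray_three between 0.0085 and 0.0485 m and y of bracket in the frame of tray_three between -0.0585 and -0.0185 m) or (x of knob_small in the frame of tray_three between 0.0025 and 0.0545 m and y of knob_small in the frame of tray_three between -0.0645 and -0.0125 m and x of bracket in the frame of tray_three between 0.0085 and 0.0485 m and y of bracket in the frame of tray_three between 0.0185 and 0.0585 m))); the robot touches nothing.
It fails at once if the glue pot is knocked over or shifted more than 30 mm (angle between glue_pot's own z axis and vertical above 0.5 rad or distance of glue_pot from where it was at the start of the episode above 0.03 m).
It also fails if it takes over 128 s, if anything falls off the work surface, if the arm or the gripper's body presses on something with over 40 N, if the wrist force passes 120 N, or if a joint passes its speed limit or range.

## Working session

There is one attempt and no reset: what is moved stays moved. The work goes in short steps, Python scripts to look and compute and a tool call to move; the robot and the scene stay as the last step left them, time stands still between calls to the robot, and variables do not carry over. Pictures are saved under pics/ and viewed, and the job is handed in when it is done.

Besides the shell and the picture viewer there is one more tool, called after "Call:" as name([rows], argument=value, ...), one row to a line, values as JSON. servo_tool: Moves the arm, as the interface text tells. Its arguments: {"type":"object","properties":{"rows":{"type":"array"}},"required":["rows"]}

```bash
mkdir -p pics; ls
python3 - <<'E'
from cell import ctrl
import cv2,numpy as np
s=ctrl.read_state();print(s)
for n in("scene","top","wrist"):
    i=ctrl.camera_info(n);print(n,i)
    cv2.imwrite(f"pics/{n}0.png",ctrl.get_image(n)[:,:,::-1])
E
```

```text
pics
{'clock': 0.0, 'qpos': array([-1.41277667,  0.62933677,  0.03842493,  1.51837544, -0.02699506,
        0.99627786, -0.02000391]), 'qd': array([0.00055333, 0.00015693, 0.00206875, 0.00013897, 0.00070753,
       0.00044844, 0.00079055]), 'tau': array([ 1.63923680e-03, -5.63399720e+01,  1.22641459e+00, -1.93438160e+01,
        1.08775223e-02,  1.04241085e-02, -1.97064389e-05]), 'eef_pos': array([144.08093868, 633.11675973, 190.99251811]), 'tool_rot': array([-3.1317338 ,  1.56891639, -1.78474476]), 'force': array([0.33206287, 0.25482438, 0.24604789]), 'torque': array([-0.0279729 ,  0.03464139, -0.01178333]), 'width': 85.79505392152939}
scene {'fovy': 50.934291590698955, 'cx': 319.6124826842905, 'cy': 233.65645447034245, 'R': array([[-0.53075085,  0.84723382, -0.02232449],
       [ 0.47998072,  0.27876654, -0.83180991],
       [-0.69851417, -0.45219914, -0.55461147]]), 't': array([ 319.94391945, -249.87030843, 1352.15017037])}
top {'fovy': 44.22674128480517, 'cx': 322.1919758178424, 'cy': 239.81033853054305, 'R': array([[-0.00679078, -0.99997536,  0.00177633],
       [-0.98347701,  0.00635736, -0.18092138],
       [ 0.18090563, -0.00297557, -0.98349596]]), 't': array([ -13.25449626,  584.75914017, 1286.40233145])}
wrist {'fovy': 69.58307212150365, 'cx': 322.9005933956231, 'cy': 243.52233573082626, 'R': array([[ 2.22134010e-01,  9.75015704e-01, -9.27129351e-04],
       [ 9.38100691e-01, -2.13464440e-01,  2.72763683e-01],
       [ 2.65750965e-01, -6.14598313e-02, -9.62080617e-01]]), 't': array([-649.4290508 ,  -34.19835039,  378.03440347])}
```

View pics/top0.png

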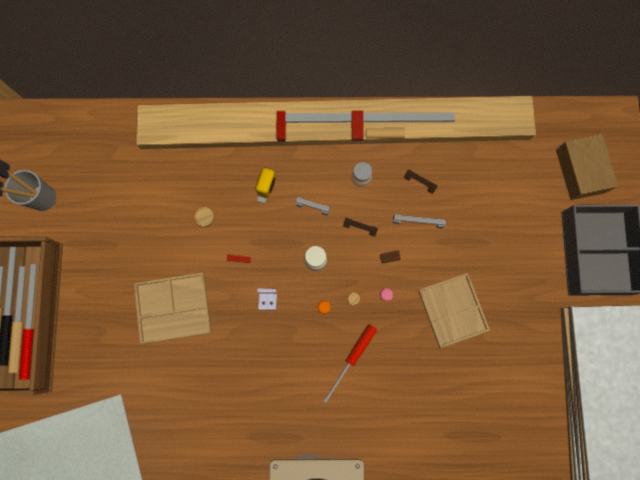

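View pics/scene0.png

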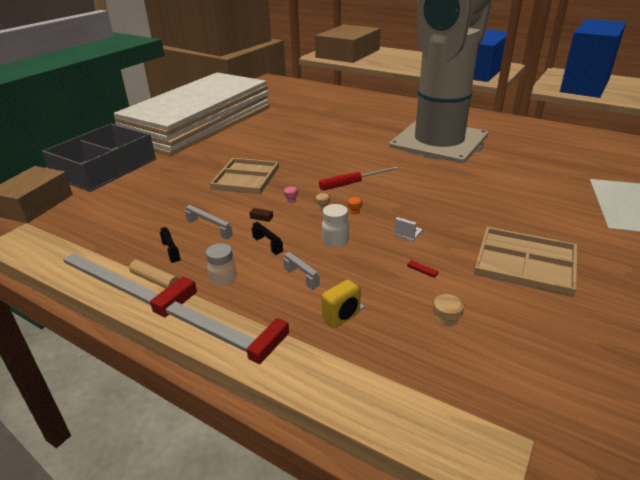

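View pics/wrist0.png

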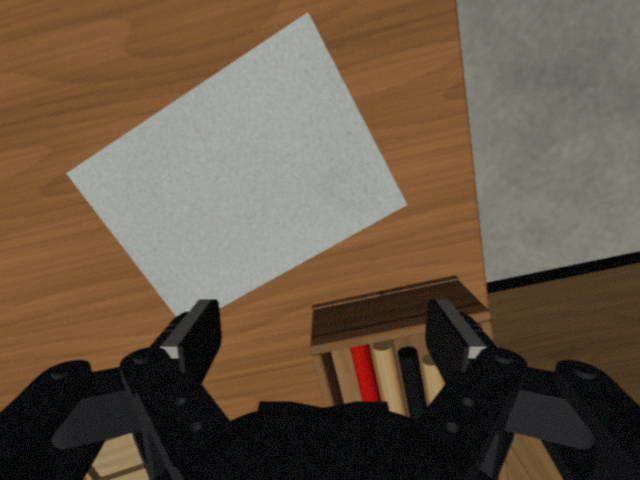

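```bash
cat > h.py <<'E'
from cell import ctrl
import cv2,numpy as np
from scipy.spatial.transform import Rotation as Ro
def K(i): 
    f=240/np.tan(np.radians(i['fovy']/2)); return np.array([[f,0,i['cx']],[0,f,i['cy']],[0,0,1]])
def ray(i,p):
    d=i['R'].T@np.linalg.inv(K(i))@np.array([p[0],p[1],1.]); return -i['R'].T@i['t'],d
def plane(i,p,z):
    o,d=ray(i,p); return o+d*(z-o[2])/d[2]
def tri(l):
    A=np.zeros((3,3));b=np.zeros(3)
    for i,p in l:
        o,d=ray(i,p);d=d/np.linalg.norm(d);M=np.eye(3)-np.outer(d,d);A+=M;b+=M@o
    X=np.linalg.solve(A,b); return X
def proj(i,X):
    c=K(i)@(i['R']@np.asarray(X,float)+i['t']); return c[:2]/c[2]
E
python3 - <<'E'
from h import *
ims={n:ctrl.get_image(n) for n in("top","scene")}
I={n:ctrl.camera_info(n) for n in ims}
np.set_printoptions(precision=1,suppress=True)
for l in "tray_three tray_two handle_long handle_short knob_large knob_small bracket glue_pot".split():
    for n in ims:
        for m in ctrl.mark_of(l,n): print(l,n,np.round(m['conf'],2),np.array(m['point']), plane(I[n],m['point'],5 if 'tray' not in l else 0))
im=ims["top"][140:390,110:520]
cv2.imwrite("pics/topz.png",cv2.resize(im,(800,488),interpolation=cv2.INTER_CUBIC)[:,:,::-1])
E
```

```text
tray_three top 0.69 [174.2 308.2] [436.1 325.6   0. ]
tray_three scene 0.86 [527.1 263.5] [438.2 332.2   0. ]
tray_two top 0.87 [451.8 309.4] [ 429.  -315.7    0. ]
tray_two scene 0.75 [247.6 180.8] [ 437.9 -302.9    0. ]
tray_two scene 0.68 [336.4 239.1] [542.3   0.3   0. ]
handle_long top 0.85 [418.4 224.5] [ 628.9 -244.9    5. ]
handle_long scene 0.59 [207.3 230. ] [ 649.9 -233.8    5. ]
handle_short top 0.62 [419.5 181.9] [ 733.1 -251.3    5. ]
handle_short top 0.57 [308.2 206.2] [675.   15.4   5. ]
handle_short top 0.5 [360.6 229.4] [ 617.9 -108.1    5. ]
handle_short scene 0.85 [266.1 249.9] [645.3 -91.1   5. ]
handle_short scene 0.72 [168.8 250.8] [ 740.  -247.6    5. ]
handle_short scene 0.66 [299.  276.2] [679.2   5.9   5. ]
knob_large top 0.77 [204.6 218.7] [646.1 260.6   5. ]
knob_large scene 0.91 [445.  319.4] [653.4 259.6   5. ]
knob_small top 0.46 [323.5 307.1] [436.  -19.2   5. ]
knob_small top 0.45 [381.4 294.4] [ 464.3 -153.3    5. ]
knob_small top 0.41 [351.7 298.7] [454.8 -84.5   5. ]
knob_small scene 0.58 [357.1 216.9] [458.   -0.2   5. ]
knob_small scene 0.5 [322.8 206.3] [456.9 -83.3   5. ]
knob_small scene 0.44 [291.  193.8] [ 445.8 -173.     5. ]
bracket top 0.87 [267.8 297.9] [458.  109.3   5. ]
bracket scene 0.7 [407.5 229.9] [451.2 108.    5. ]
glue_pot top 0.59 [314.1 261.2] [542.9   2.    5. ]
glue_pot scene 0.88 [335.2 239.2] [550.    2.3   5. ]
```

View pics/topz.png

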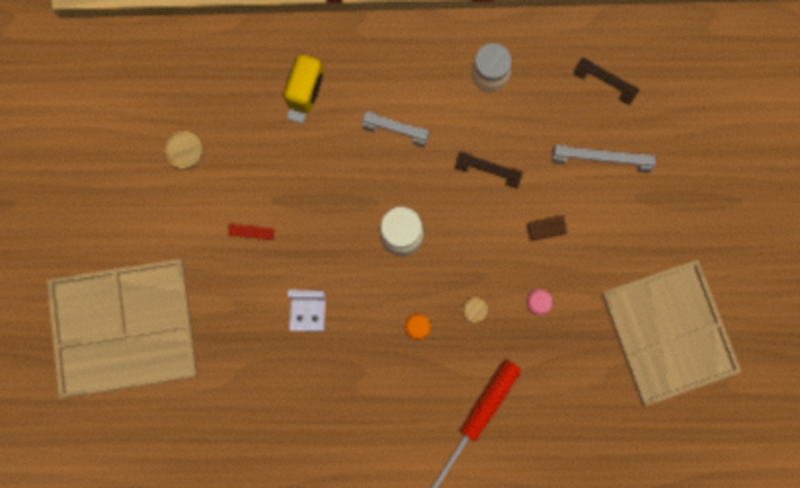

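Run:
```python
from h import *
np.set_printoptions(precision=1,suppress=True)
S={};I={}
for n in("top","scene"):
    ctrl.get_image(n);I[n]=ctrl.camera_info(n)
    for l in "tray_three tray_two handle_long handle_short knob_large knob_small bracket glue_pot".split():
        S[n,l]=ctrl.silhouettes(l,n)
import pickle;pickle.dump((S,I),open('sil.pkl','wb'))
Z=dict(tray_three=16,tray_two=16,handle_long=28,handle_short=28,knob_large=30,knob_small=25,bracket=20,glue_pot=60)
for (n,l),v in S.items():
    for s in v:
        m=s['region'].astype(np.uint8)
        c=max(cv2.findContours(m,0,2)[0],key=len)[:,0]
        W=np.array([plane(I[n],p,Z[l])[:2] for p in c],np.float32)
        r=cv2.minAreaRect(W); ext=np.array(s['extent'])
        print(l,n,round(s['conf'],2),ext,'rect',np.array(r[0]),np.array(r[1]),round(r[2],1))
print(ctrl.read_state()['clock'])
```

```text
tray_three top 0.94 [173.1 308.   80.6  67.6] rect [437.5 325.3] [142.3 164.2] 9.0
tray_three top 0.37 [354.4 298.5  15.9  12.3] rect [455.5 -88.1] [26.6 27.7] 62.9
tray_two top 0.59 [453.4 310.6  67.7  71.5] rect [ 427.3 -315.3] [143.1 126.5] 18.4
handle_long top 0.58 [420.6 222.1  48.2  12.1] rect [ 633.6 -242.6] [121.7  22.5] 84.2
handle_short top 0.77 [420.4 179.6  31.7  26.7] rect [ 727.7 -250.1] [77.7 25.4] 59.2
handle_short top 0.51 [361.5 226.7  35.4  16.6] rect [ 620.8 -105.8] [77.9 20.3] 72.1
handle_short top 0.49 [312.8 205.3  36.9  16.7] rect [671.    5.3] [80.8 23.4] 73.0
knob_large top 0.64 [204.6 216.9  23.8  23. ] rect [645.9 257.1] [45.8 44.3] 46.3
knob_small top 0.69 [356.3 299.   12.   12.4] rect [455.9 -87.6] [25.1 25. ] 89.6
knob_small top 0.58 [321.9 306.7  11.3  15.4] rect [436. -18.] [22.7 24.9] 89.6
bracket top 0.91 [268.6 300.1  19.9  19.7] rect [455.6 108.6] [48.1 43.5] 0.4
glue_pot top 0.73 [315.1 257.7  23.   22.6] rect [542.1  -2.9] [44.9 49.9] 89.6
glue_pot top 0.29 [312.1 204.6  38.1  20.4] rect [662.8   4.6] [78.2 21.5] 72.1
tray_three scene 0.71 [526
[... 465 characters left out ...]
57.1 262.2] [73.1 44.7] 18.8
knob_small scene 0.77 [354.8 206.9  14.   18.8] rect [449.5 -11. ] [68.4 27. ] 29.4
knob_small scene 0.75 [320.1 204.   17.6  23.8] rect [465.  -78.8] [62.5 27.4] 31.2
knob_small scene 0.55 [291.2 192.6  19.2  20.8] rect [ 475.3 -152.4] [71. 28.] 35.4
bracket scene 0.79 [407.6 228.1  26.3  20.3] rect [468.7 115.5] [75.6 49.1] 25.0
bracket scene 0.62 [334.1 225.8  28.5  46. ] rect [521.8 -16.4] [155.5  53.5] 29.4
bracket scene 0.32 [208.1 220.6  46.9  31.8] rect [ 642.7 -238.9] [152.6  41.6] 83.2
glue_pot scene 0.75 [334.2 224.8  21.7  42.4] rect [576.6  17.8] [140.5  46.8] 31.8
glue_pot scene 0.75 [322.3 202.6  13.4  25.4] rect [517.1 -44.2] [62.2 27.4] 32.4
1.95
```

```bash
cat >> h.py <<'E'
def box(x0,x1,y0,y1,z0,z1):
    return [((a,c,z0),(b,d,z0)) for a,b,c,d in((x0,x1,y0,y0),(x1,x1,y0,y1),(x1,x0,y1,y1),(x0,x0,y1,y0))]+[((a,c,z1),(b,d,z1)) for a,b,c,d in((x0,x1,y0,y0),(x1,x1,y0,y1),(x1,x0,y1,y1),(x0,x0,y1,y0))]+[((x,y,z0),(x,y,z1)) for x in(x0,x1) for y in(y0,y1)]
def circ(r,z):
    a=np.linspace(0,2*np.pi,25);P=[(r*np.cos(t),r*np.sin(t),z) for t in a];return list(zip(P[:-1],P[1:]))
def hnd(L): return box(-6,6,-L/2,L/2,22,32)+box(-9,9,-L/2,-L/2+16,0,24)+box(-9,9,L/2-16,L/2,0,24)
M=dict(handle_long=hnd(120),handle_short=hnd(80),knob_large=circ(23,32)+circ(23,19)+circ(17.5,0),knob_small=circ(15,27)+circ(15,16)+circ(11,0),
 bracket=box(-22,22,-20,20,0,6)+box(14,22,-20,20,0,40),glue_pot=circ(26,0)+circ(26,68),
 tray_three=box(-69.5,69.5,-79.5,79.5,0,16)+box(-64.5,-12.5,-74.5,74.5,5,16)+box(-7.5,64.5,2.5,74.5,5,16)+box(-7.5,64.5,-74.5,-2.5,5,16),
 tray_two=box(-69.5,69.5,-60,60,0,16)+box(-64.5,-12.5,-55,55,5,16)+box(-7.5,64.5,-55,55,5,16))
P=dict(tray_three=[436,326,0,8.7],tray_two=[428,-314,0,18.7],handle_long=[634,-242,0,-5.8],handle_short=[671,6,0,-17],knob_large=[647,258,0,0],knob_small=[456,-87,0,0],bracket=[455,108.5,0,0],glue_pot=[545,0,0,0])
def overlay(im,i,scale,off,P,names=None):
    c=np.ascontiguousarray(im[off[1]:off[3],off[0]:off[2],::-1]);c=cv2.resize(c,None,fx=scale,fy=scale,interpolation=cv2.INTER_CUBIC)
    for k,(x,y,z,a) in P.items():
        if names and k not in names: continue
        R=Ro.from_euler('z',a,degrees=True)
        for p,q in M[k]:
            e=[tuple(int(v) for v in ((proj(i,R.apply(w)+[x,y,z])+.5-np.array(off[:2]))*scale)) for w in(p,q)]
            cv2.line(c,*e,(0,255,0) if not k.startswith('tray') else (255,255,0),1,cv2.LINE_AA)
    return c
E
cat > ov.py <<'E'
from h import *
import sys
t=sys.argv[1]
im={n:ctrl.get_image(n) for n in("top","scene")}
for nm,n,sc,off in(("tL","top",3,(120,180,360,360)),("tR","top",3,(300,190,500,360)),("sL","scene",3,(280,180,546,350)),("sR","scene",4,(170,150,370,290))):
    cv2.imwrite(f"pics/{nm}{t}.png",overlay(im[n],ctrl.camera_info(n),sc,off,P))
E
python3 ov.py 1
```

```text
(no output)
```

View pics/tL1.png

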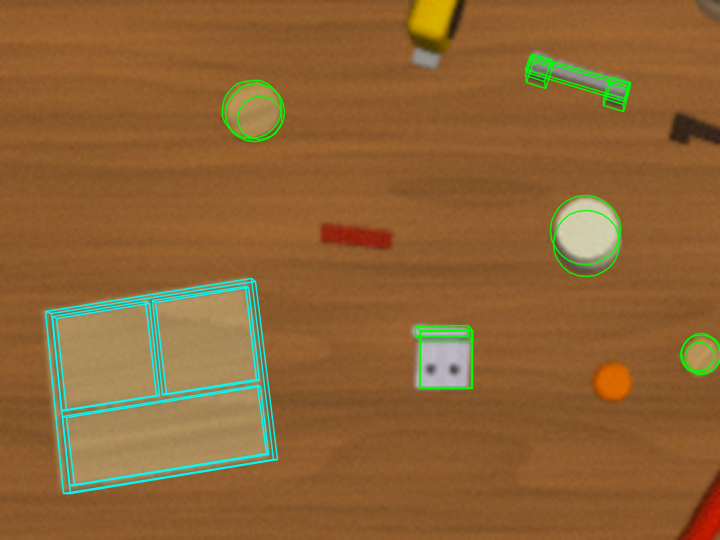

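View pics/tR1.png

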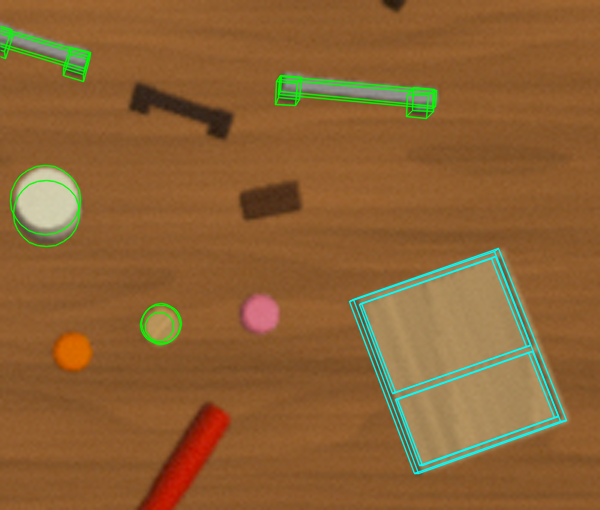

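View pics/sL1.png

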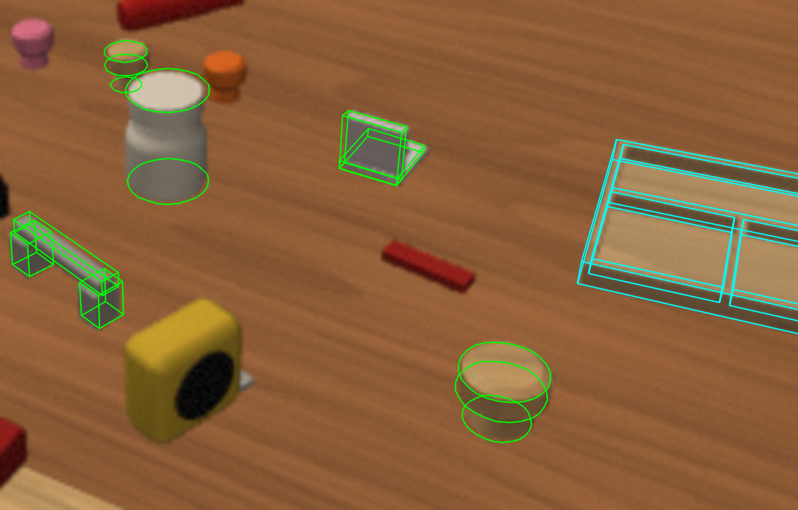

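View pics/sR1.png

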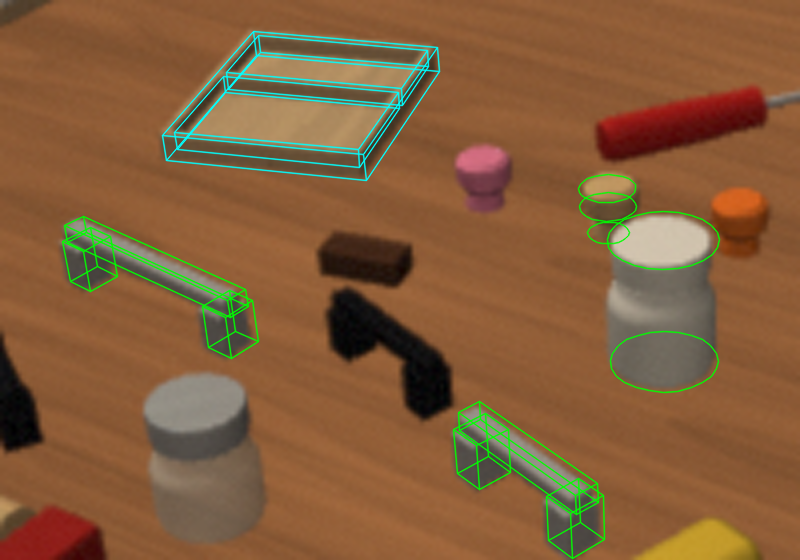

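```bash
cat >> h.py <<'E'
def plan(x,y,z,jaw,zsafe=None,Rc=None,pc=None):
    """rows to straight-line TCP (x,y,z), tool x down, tool z at azimuth jaw (deg, mod 180)"""
    s=ctrl.read_state();p=s['eef_pos'];R=Ro.from_euler('xyz',s['tool_rot']).as_matrix()
    a=np.degrees(np.arctan2(R[1,2],R[0,2]));d=(jaw-a+90)%180-90
    j=np.radians(a+d);zt=np.array([np.cos(j),np.sin(j),0]);xt=np.array([0,0,-1.]);Rt=np.column_stack([xt,np.cross(zt,xt),zt])
    w=Ro.from_matrix(R.T@Rt).as_rotvec(degrees=True);D=np.array([x,y,z])-p
    n=max(int(np.ceil(np.linalg.norm(D)/60)),int(np.ceil(np.abs(w).max()/5.9)),1)
    out=[];Rk=R
    for k in range(n):
        t=Rk.T@(D/n)/750; wk=w/n/6
        out.append([round(float(v),4) for v in (*t,*wk)])
        Rk=Rk@Ro.from_rotvec(w/n,degrees=True).as_matrix()
    print('pos',p.round(1),'jaw',round(a,1),'tilt',round(float(np.degrees(np.arccos(-R[2,0]))),2),'dyaw',round(d,1),'w',s['width'].round(1) if hasattr(s['width'],'round') else s['width'],'q7',s['qpos'][6].round(2),'t',s['clock'])
    for o in out: print(o)
E
python3 -c "
from h import *
plan(647,258,110,108.7)"
```

```text
pos [144.2 633.8 191.9] jaw 77.2 tilt 0.0 dyaw 31.5 w 85.69710092375904 q7 -0.02 t 2.05
[0.0099, -0.0695, -0.0309, -0.4776, 0.0, -0.0]
[0.0099, -0.0679, -0.0343, -0.4776, 0.0, -0.0]
[0.0099, -0.0661, -0.0377, -0.4776, 0.0, -0.0]
[0.0099, -0.0641, -0.0409, -0.4776, 0.0, -0.0]
[0.0099, -0.062, -0.0441, -0.4776, 0.0, -0.0]
[0.0099, -0.0597, -0.0471, -0.4776, 0.0, -0.0]
[0.0099, -0.0573, -0.0501, -0.4776, 0.0, -0.0]
[0.0099, -0.0547, -0.0529, -0.4776, 0.0, -0.0]
[0.0099, -0.052, -0.0555, -0.4776, 0.0, -0.0]
[0.0099, -0.0492, -0.0581, -0.4776, 0.0, -0.0]
[0.0099, -0.0462, -0.0605, -0.4776, 0.0, -0.0]
```

```bash
python3 -c "
from h import *
plan(647,258,110,15)"
```

```text
pos [144.2 633.8 191.9] jaw 77.2 tilt 0.0 dyaw -62.2 w 85.69710092375904 q7 -0.02 t 2.05
[0.0099, -0.0695, -0.0309, 0.9421, 0.0, -0.0]
[0.0099, -0.0722, -0.0239, 0.9421, 0.0, -0.0]
[0.0099, -0.0742, -0.0167, 0.9421, 0.0, -0.0]
[0.0099, -0.0755, -0.0093, 0.9421, 0.0, -0.0]
[0.0099, -0.0761, -0.0018, 0.9421, 0.0, -0.0]
[0.0099, -0.0759, 0.0057, 0.9421, 0.0, -0.0]
[0.0099, -0.0749, 0.0132, 0.9421, 0.0, -0.0]
[0.0099, -0.0733, 0.0205, 0.9421, 0.0, -0.0]
[0.0099, -0.0709, 0.0276, 0.9421, 0.0, -0.0]
[0.0099, -0.0678, 0.0344, 0.9421, 0.0, -0.0]
[0.0099, -0.0641, 0.041, 0.9421, 0.0, -0.0]
```

Call:
servo_tool([
  {"dx": 0.01,"dy": -0.0695,"dz": -0.031,"wx": 0.942,"wy": 0,"wz": 0,"fingers": 0},
  {"dx": 0.01,"dy": -0.072,"dz": -0.024,"wx": 0.942,"wy": 0,"wz": 0,"fingers": 0},
  {"dx": 0.01,"dy": -0.074,"dz": -0.017,"wx": 0.942,"wy": 0,"wz": 0,"fingers": 0},
  {"dx": 0.01,"dy": -0.0755,"dz": -0.009,"wx": 0.942,"wy": 0,"wz": 0,"fingers": 0},
  {"dx": 0.01,"dy": -0.076,"dz": -0.002,"wx": 0.942,"wy": 0,"wz": 0,"fingers": 0},
])

```text
clock: 2.68
eef_pos: [373.7, 461.9, 154.4]
tool_rot: [0.173, 1.57, 1.024]
force: [2.3, 0.2, 0.4]
width: 85.3
```

Call:
servo_tool([
  {"dx": 0.01,"dy": -0.076,"dz": 0.006,"wx": 0.942,"wy": 0,"wz": 0,"fingers": 0},
  {"dx": 0.01,"dy": -0.075,"dz": 0.013,"wx": 0.942,"wy": 0,"wz": 0,"fingers": 0},
  {"dx": 0.01,"dy": -0.073,"dz": 0.0205,"wx": 0.942,"wy": 0,"wz": 0,"fingers": 0},
  {"dx": 0.01,"dy": -0.071,"dz": 0.0275,"wx": 0.942,"wy": 0,"wz": 0,"fingers": 0},
  {"dx": 0.01,"dy": -0.068,"dz": 0.0345,"wx": 0.942,"wy": 0,"wz": 0,"fingers": 0},
])

```text
clock: 3.3
eef_pos: [602.3, 291.1, 116.8]
tool_rot: [0.839, 1.57, 1.197]
force: [0.5, 1.2, 0.4]
width: 85.6
```

Call:
servo_tool([
  {"dx": 0.01,"dy": -0.064,"dz": 0.041,"wx": 0.942,"wy": 0,"wz": 0,"fingers": 0},
  {"dx": 0,"dy": 0,"dz": 0,"wx": 0,"wy": 0,"wz": 0,"fingers": 0},
  {"dx": 0,"dy": 0,"dz": 0,"wx": 0,"wy": 0,"wz": 0,"fingers": 0},
])

```text
clock: 3.68
eef_pos: [645.9, 258.5, 109.0]
tool_rot: [2.358, 1.569, 2.62]
force: [0.2, 1.4, -0.5]
width: 85.4
```

```bash
cat > wr.py <<'E'
from h import *
import sys
i=ctrl.camera_info("wrist");im=ctrl.get_image("wrist")
cv2.imwrite(f"pics/w{sys.argv[1]}.png",overlay(im,i,1,(0,0,640,480),P,sys.argv[2:] or None))
E
python3 wr.py 1; python3 -c "
from h import *
plan(647,258,110,15)"
```

```text
pos [645.4 259.7 109.2] jaw 15.1 tilt 0.11 dyaw -0.1 w 85.5048205259907 q7 0.05 t 3.725
[-0.001, -0.0027, 0.0015, 0.0199, -0.0085, -0.0161]
```

View pics/w1.png

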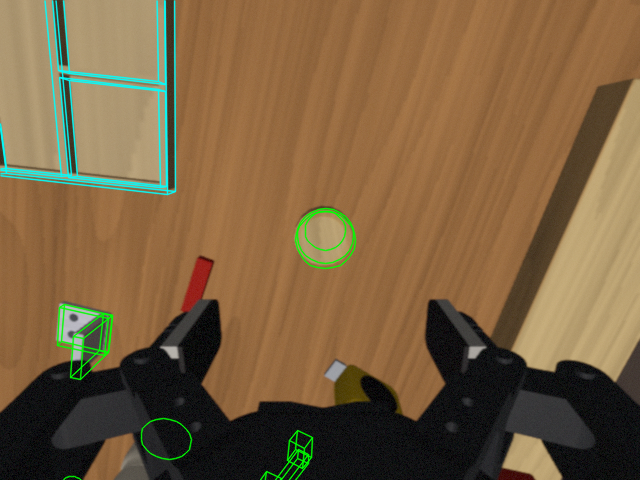

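Call:
servo_tool([
  {"dx": 0.07,"dy": -0.002,"dz": 0.001,"wx": 0,"wy": 0,"wz": 0,"fingers": 0},
  {"dx": 0.05,"dy": 0,"dz": 0,"wx": 0,"wy": 0,"wz": 0,"fingers": 0},
  {"dx": 0.02,"dy": 0,"dz": 0,"wx": 0,"wy": 0,"wz": 0,"fingers": 0},
  {"dx": 0,"dy": 0,"dz": 0,"wx": 0,"wy": 0,"wz": 0,"fingers": 0},
])

```text
clock: 4.22
eef_pos: [646.7, 257.8, 4.1]
tool_rot: [2.737, 1.57, 3.001]
force: [0.5, 0.5, 0.4]
width: 85.4
```

Call:
servo_tool([
  {"dx": 0,"dy": 0,"dz": 0,"wx": 0,"wy": 0,"wz": 0,"fingers": 1},
  {"dx": 0,"dy": 0,"dz": 0,"wx": 0,"wy": 0,"wz": 0,"fingers": 1},
  {"dx": 0,"dy": 0,"dz": 0,"wx": 0,"wy": 0,"wz": 0,"fingers": 1},
  {"dx": 0,"dy": 0,"dz": 0,"wx": 0,"wy": 0,"wz": 0,"fingers": 1},
  {"dx": 0,"dy": 0,"dz": 0,"wx": 0,"wy": 0,"wz": 0,"fingers": 1},
])

```text
clock: 4.85
eef_pos: [647.7, 256.6, 4.5]
tool_rot: [0.592, 1.571, 0.854]
force: [-0.6, 0.1, 0.1]
width: 0.2
```

```bash
python3 wr.py 2 knob_large; python3 -c "
from h import *
plan(647,258,4,15)"
```

```text
pos [647.7 256.6   4.4] jaw 15.0 tilt 0.0 dyaw -0.0 w 0.06729488569493383 q7 0.08 t 4.9
[0.0006, 0.002, -0.0004, 0.0002, -0.0003, -0.0001]
```

View pics/w2.png

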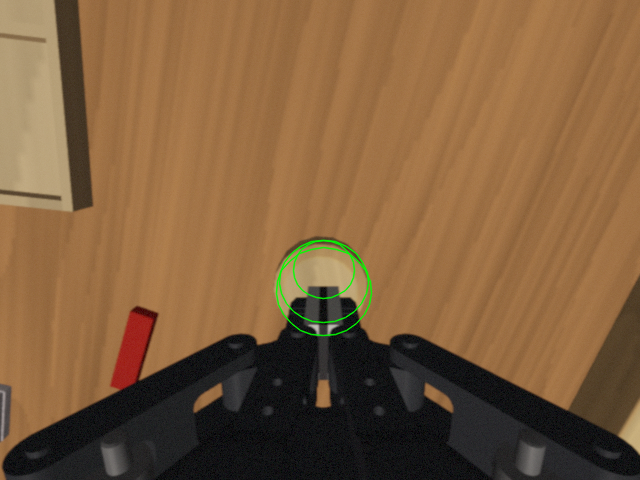

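Run:
```python
from h import *
i=ctrl.camera_info("wrist");s=ctrl.read_state()
for z in(0,19,25):print(proj(i,s['eef_pos']+[0,0,z]))
print(-i['R'].T@i['t'],i['R'])
P2={'knob_large':P['knob_large']}
cv2.imwrite("pics/a.png",np.hstack([overlay(ctrl.get_image("scene"),ctrl.camera_info("scene"),3,(380,200,520,380),P2),overlay(ctrl.get_image("top"),ctrl.camera_info("top"),3,(150,150,260,330),P2)]))
```

```text
[323.96541823 275.21725132]
[324.03987308 288.73957123]
[324.06672192 293.61579639]
[629.2174154  323.99527375 185.76374269] [[ 0.96597451  0.25863543 -0.00097762]
 [ 0.2490832  -0.92926687  0.27280147]
 [ 0.06964766 -0.26376278 -0.96206985]]
```

View pics/a.png

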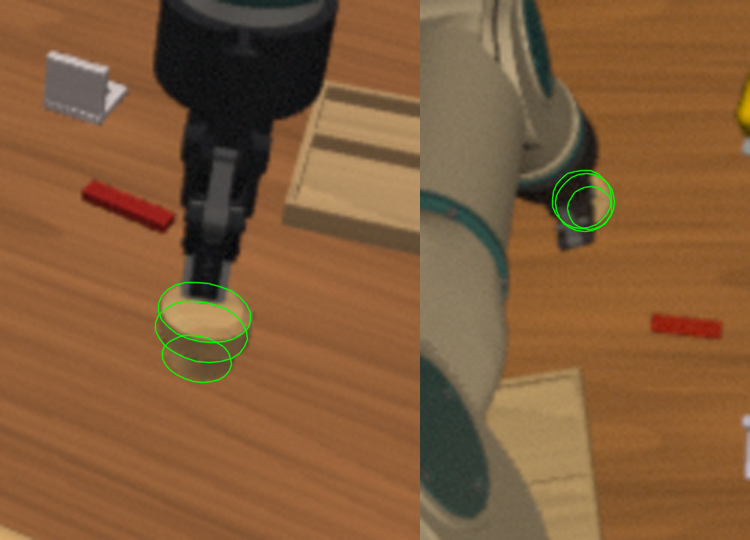

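Run:
```python
from h import *
i=ctrl.camera_info("scene");s=ctrl.read_state()
for z in(0,10,20,30,36,40,50):print(z,(proj(i,[*s['eef_pos'][:2],z])-[380,200])*3)
im=ctrl.get_image("scene")[200:330,400:500];cv2.imwrite("pics/b.png",cv2.resize(im,None,fx=6,fy=6,interpolation=cv2.INTER_CUBIC)[:,:,::-1][:600])
```

```text
0 [192.35271119 356.59452061]
10 [194.58109414 342.25699585]
20 [196.84146886 327.71363449]
30 [199.13452927 312.95997185]
36 [200.52635085 304.00492379]
40 [201.46098948 297.99141318]
50 [203.8215846  282.80322889]
```

View pics/b.png

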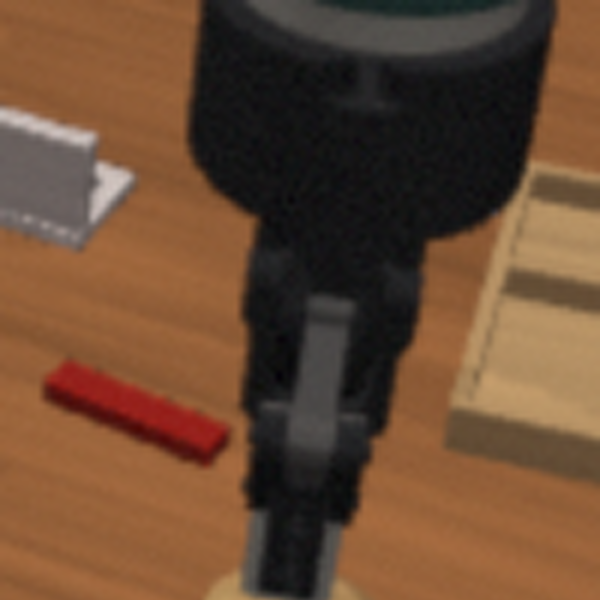

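Call:
servo_tool([
  {"dx": -0.06,"dy": 0,"dz": 0,"wx": 0,"wy": 0,"wz": 0,"fingers": 1},
  {"dx": -0.02,"dy": 0,"dz": 0,"wx": 0,"wy": 0,"wz": 0,"fingers": 1},
  {"dx": 0,"dy": 0,"dz": 0,"wx": 0,"wy": 0,"wz": 0,"fingers": 1},
])

```text
clock: 5.42
eef_pos: [648.6, 257.0, 65.6]
tool_rot: [0.155, 1.568, 0.417]
force: [-0.2, -0.4, -1.1]
width: 0.2
```

Run:
```python
from h import *
s=ctrl.read_state();print(s['eef_pos'],s['width'])
R=Ro.from_euler('xyz',s['tool_rot']).as_matrix()
out=[]
for n in("scene","wrist","top"):
    i=ctrl.camera_info(n);im=np.ascontiguousarray(ctrl.get_image(n)[:,:,::-1])
    c=proj(i,s['eef_pos']);o=(np.clip(c-[50,60],0,[540,370])).astype(int)
    cr=cv2.resize(im[o[1]:o[1]+110,o[0]:o[0]+100],None,fx=3.9,fy=3.9,interpolation=cv2.INTER_CUBIC)[:,:390]
    for h,col in((0,(0,255,0)),(19,(0,255,255)),(33,(0,0,255))):
        p=(proj(i,s['eef_pos']-h*R[:,0])+.5-o)*3.9
        cv2.circle(cr,tuple(int(v) for v in p),3,col,1)
    print(n,o);cv2.imwrite(f"pics/c{n}.png",cr);out.append(cr)
cv2.imwrite("pics/c.png",cv2.resize(np.hstack(out),(800,293)))
```

```text
[648.59214995 257.00105332  65.61696801] 0.20162627449982662
scene [399 226]
wrist [276 216]
top [151 151]
```

View pics/c.png

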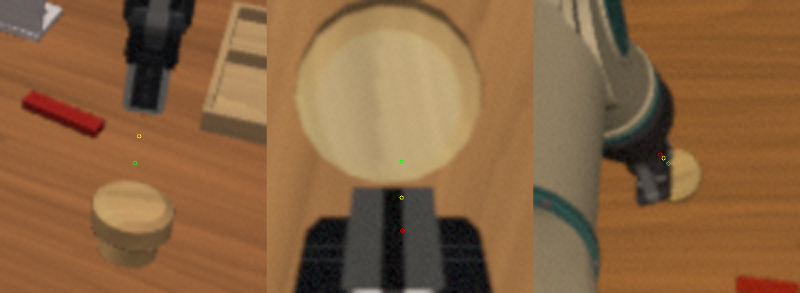

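Call:
servo_tool([
  {"dx": 0,"dy": 0,"dz": 0,"wx": 0,"wy": 0,"wz": 0,"fingers": 0},
  {"dx": 0,"dy": 0,"dz": 0,"wx": 0,"wy": 0,"wz": 0,"fingers": 0},
  {"dx": 0,"dy": 0,"dz": 0,"wx": 0,"wy": 0,"wz": 0,"fingers": 0},
  {"dx": 0,"dy": 0,"dz": 0,"wx": 0,"wy": 0,"wz": 0,"fingers": 0},
])

```text
clock: 6.08
eef_pos: [647.7, 256.6, 64.3]
tool_rot: [-2.988, 1.571, -2.727]
force: [-0.1, 0.0, 0.6]
width: 72.6
```

Call:
servo_tool([
  {"dx": 0.06,"dy": 0,"dz": 0,"wx": 0,"wy": 0,"wz": 0,"fingers": 0},
  {"dx": 0.03,"dy": 0,"dz": 0,"wx": 0,"wy": 0,"wz": 0,"fingers": 0},
  {"dx": 0.015,"dy": 0,"dz": 0,"wx": 0,"wy": 0,"wz": 0,"fingers": 0},
  {"dx": 0,"dy": 0,"dz": 0,"wx": 0,"wy": 0,"wz": 0,"fingers": 0},
])

```text
clock: 6.58
eef_pos: [647.5, 256.5, -14.8]
tool_rot: [-2.897, 1.57, -2.636]
force: [-0.6, 0.3, -0.0]
width: 85.3
```

```bash
cat > cr.py <<'E'
from h import *
import sys
s=ctrl.read_state();print(s['eef_pos'],s['width'],s['force'],s['clock'])
R=Ro.from_euler('xyz',s['tool_rot']).as_matrix()
out=[]
for n in("scene","wrist"):
    i=ctrl.camera_info(n);im=np.ascontiguousarray(ctrl.get_image(n)[:,:,::-1])
    c=proj(i,s['eef_pos']);w=60 if n=="scene" else 130;o=(np.clip(c-[w,w],0,[640-2*w,480-2*w])).astype(int)
    out.append(cv2.resize(im[o[1]:o[1]+2*w,o[0]:o[0]+2*w],(400,400),interpolation=cv2.INTER_CUBIC))
    print(n,o,w)
cv2.imwrite(f"pics/{sys.argv[1]}.png",np.hstack(out))
E
python3 cr.py d1
```

```text
[647.51518355 256.45940944 -14.82192166] 85.28652932135459 [-0.59899567  0.32217129 -0.01504886] 6.575
scene [382 265] 60
wrist [192 144] 130
```

View pics/d1.png

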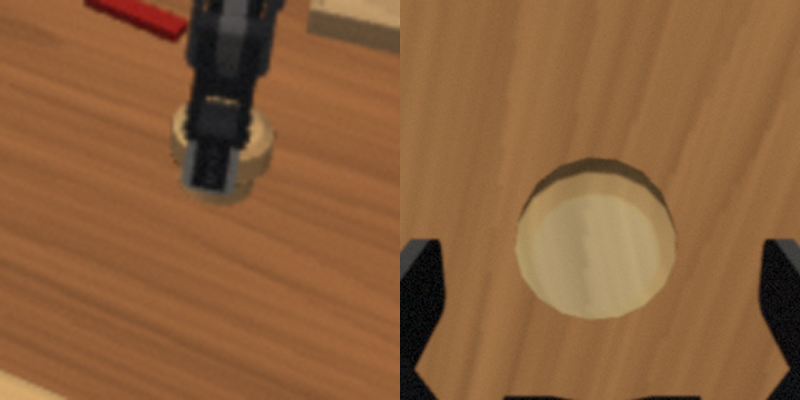

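Run:
```python
from h import *
s=ctrl.read_state();R=Ro.from_euler('xyz',s['tool_rot']).as_matrix();p=s['eef_pos']
i=ctrl.camera_info("scene");o,d=ray(i,(445,322.6))
def tl(X): return (R.T@(X-p)).round(1)
# finger outer face plane tool z=+57, +50,+42.5
for zz in(57,50,42.5):
    n=R[:,2];t=(zz-n@(o-p))/(n@d);X=o+t*d;print('scene',zz,tl(X),X.round(1))
i=ctrl.camera_info("wrist")
print('tool y world',R[:,1],'cam in tool',tl(-i['R'].T@i['t']))
for h in(20,35,48,60):
  for y in(-11,0,11): print(h,y,[proj(i,p+R@np.array([-h,y,z])).round(0) for z in(-42.5,42.5)])
im=ctrl.get_image("wrist");cv2.imwrite("pics/e.png",im[200:480,100:540,::-1])
```

```text
scene 57 [-59.1   1.7  57. ] [703.2 273.2  45.9]
scene 50 [-52.7   1.7  50. ] [696.4 271.5  39.5]
scene 42.5 [-45.8   1.8  42.5] [689.2 269.6  32.6]
tool y world [-2.58893968e-01  9.65905743e-01  9.01775168e-05] cam in tool [-181.3   69.8   -0.4]
20 -11 [array([241., 309.]), array([407., 309.])]
20 0 [array([240., 289.]), array([408., 289.])]
20 11 [array([238., 269.]), array([410., 269.])]
35 -11 [array([234., 324.]), array([414., 324.])]
35 0 [array([232., 302.]), array([416., 302.])]
35 11 [array([231., 280.]), array([418., 280.])]
48 -11 [array([227., 339.]), array([422., 339.])]
48 0 [array([225., 316.]), array([424., 316.])]
48 11 [array([223., 292.]), array([426., 292.])]
60 -11 [array([219., 355.]), array([430., 355.])]
60 0 [array([216., 330.]), array([432., 330.])]
60 11 [array([214., 305.]), array([435., 305.])]
```

View pics/e.png

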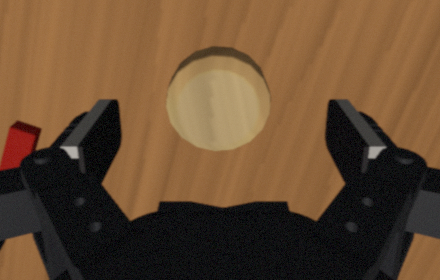

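Call:
servo_tool([
  {"dx": 0.017,"dy": 0,"dz": 0,"wx": 0,"wy": 0,"wz": 0,"fingers": 0},
  {"dx": 0,"dy": 0,"dz": 0,"wx": 0,"wy": 0,"wz": 0,"fingers": 0.5},
  {"dx": 0,"dy": 0,"dz": 0,"wx": 0,"wy": 0,"wz": 0,"fingers": 1},
  {"dx": 0,"dy": 0,"dz": 0,"wx": 0,"wy": 0,"wz": 0,"fingers": 1},
  {"dx": 0,"dy": 0,"dz": 0,"wx": 0,"wy": 0,"wz": 0,"fingers": 1},
])

```text
clock: 7.35
eef_pos: [648.1, 256.7, -26.7]
tool_rot: [0.075, 1.57, 0.337]
force: [-0.0, 0.1, 2.5]
width: 43.4
```

Call:
servo_tool([
  {"dx": 0,"dy": 0,"dz": 0,"wx": 0,"wy": 0,"wz": 0,"fingers": 1},
  {"dx": 0,"dy": 0,"dz": 0,"wx": 0,"wy": 0,"wz": 0,"fingers": 1},
  {"dx": 0,"dy": 0,"dz": 0,"wx": 0,"wy": 0,"wz": 0,"fingers": 1},
])

```text
clock: 7.72
eef_pos: [648.1, 256.8, -26.7]
tool_rot: [0.101, 1.57, 0.363]
force: [0.3, -0.5, 5.6]
width: 43.6
```

```bash
python3 cr.py d2
```

```text
[648.14656484 256.78189186 -26.67267809] 43.61930188705832 [ 0.34679145 -0.4917414   5.56066166] 7.725
scene [382 271] 60
wrist [193 145] 130
```

View pics/d2.png

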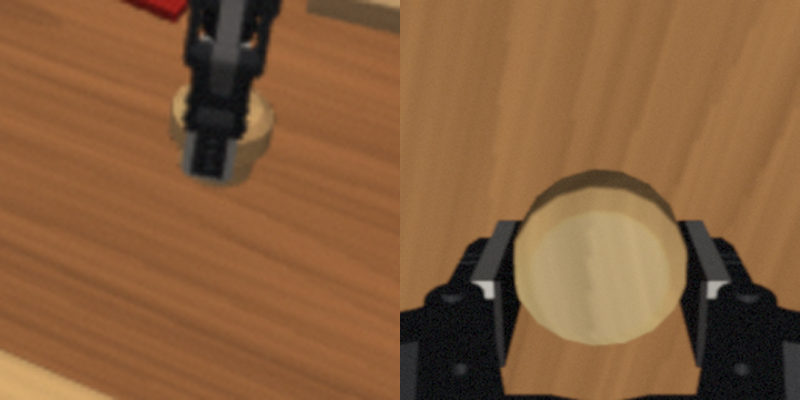

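Call:
servo_tool([
  {"dx": -0.03,"dy": 0,"dz": 0,"wx": 0,"wy": 0,"wz": 0,"fingers": 1},
  {"dx": -0.06,"dy": 0,"dz": 0,"wx": 0,"wy": 0,"wz": 0,"fingers": 1},
  {"dx": -0.055,"dy": 0,"dz": 0,"wx": 0,"wy": 0,"wz": 0,"fingers": 1},
  {"dx": 0,"dy": 0,"dz": 0,"wx": 0,"wy": 0,"wz": 0,"fingers": 1},
])

```text
clock: 8.32
eef_pos: [650.6, 257.5, 86.7]
tool_rot: [0.107, 1.563, 0.369]
force: [0.9, 0.2, -1.3]
width: 43.5
```

```bash
python3 -c "
from h import *
plan(455,-305,80,-71.3)"; python3 cr.py d3
```

```text
pos [650.6 257.5  86.7] jaw 15.0 tilt 0.45 dyaw -86.3 w 43.455298855390836 q7 0.06 t 8.325
[0.0003, -0.0438, -0.0297, 0.9589, 0.0036, -0.0042]
[0.0004, -0.0466, -0.0252, 0.9589, 0.0036, -0.0042]
[0.0004, -0.0488, -0.0204, 0.9589, 0.0036, -0.0042]
[0.0004, -0.0506, -0.0154, 0.9589, 0.0036, -0.0042]
[0.0004, -0.0519, -0.0103, 0.9589, 0.0036, -0.0042]
[0.0005, -0.0527, -0.005, 0.9589, 0.0036, -0.0042]
[0.0005, -0.0529, 0.0003, 0.9589, 0.0036, -0.0042]
[0.0005, -0.0526, 0.0056, 0.9589, 0.0036, -0.0042]
[0.0005, -0.0518, 0.0109, 0.9589, 0.0036, -0.0042]
[0.0006, -0.0505, 0.016, 0.9589, 0.0036, -0.0042]
[0.0006, -0.0486, 0.021, 0.9589, 0.0036, -0.0042]
[0.0006, -0.0463, 0.0258, 0.9589, 0.0036, -0.0042]
[0.0006, -0.0434, 0.0303, 0.9589, 0.0036, -0.0042]
[0.0006, -0.0402, 0.0345, 0.9589, 0.0036, -0.0042]
[0.0006, -0.0365, 0.0383, 0.9589, 0.0036, -0.0042]
[650.60881158 257.50047895  86.74946741] 43.455298855390836 [ 0.93104778  0.15090134 -1.33077366] 8.325
scene [390 216] 60
wrist [197 146] 130
```

View pics/d3.png

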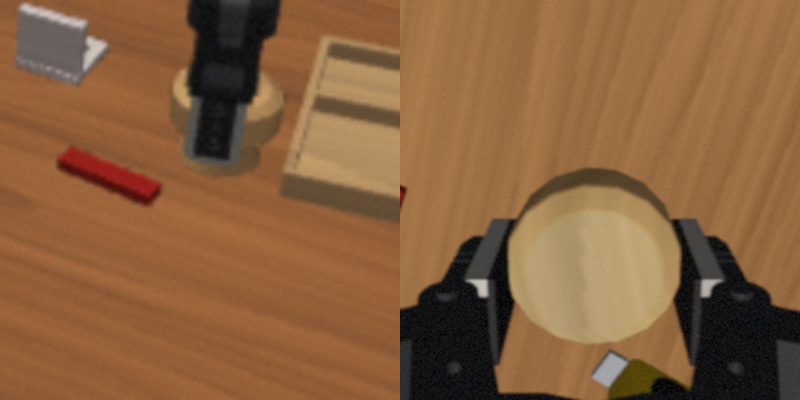

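Call:
servo_tool([
  {"dx": 0,"dy": -0.044,"dz": -0.03,"wx": 0.959,"wy": 0,"wz": 0,"fingers": 1},
  {"dx": 0,"dy": -0.0465,"dz": -0.025,"wx": 0.959,"wy": 0,"wz": 0,"fingers": 1},
  {"dx": 0,"dy": -0.049,"dz": -0.0205,"wx": 0.959,"wy": 0,"wz": 0,"fingers": 1},
  {"dx": 0,"dy": -0.0505,"dz": -0.0155,"wx": 0.959,"wy": 0,"wz": 0,"fingers": 1},
  {"dx": 0,"dy": -0.052,"dz": -0.01,"wx": 0.959,"wy": 0,"wz": 0,"fingers": 1},
])

```text
clock: 9.05
eef_pos: [580.5, 67.8, 80.3]
tool_rot: [-2.759, 1.568, -3.003]
force: [-0.3, -0.3, -0.4]
width: 43.4
```

Call:
servo_tool([
  {"dx": 0,"dy": -0.0525,"dz": -0.005,"wx": 0.959,"wy": 0,"wz": 0,"fingers": 1},
  {"dx": 0,"dy": -0.053,"dz": 0,"wx": 0.959,"wy": 0,"wz": 0,"fingers": 1},
  {"dx": 0,"dy": -0.0525,"dz": 0.0055,"wx": 0.959,"wy": 0,"wz": 0,"fingers": 1},
  {"dx": 0,"dy": -0.052,"dz": 0.011,"wx": 0.959,"wy": 0,"wz": 0,"fingers": 1},
  {"dx": 0,"dy": -0.0505,"dz": 0.016,"wx": 0.959,"wy": 0,"wz": 0,"fingers": 1},
])

```text
clock: 9.68
eef_pos: [515.2, -119.1, 80.6]
tool_rot: [-2.594, 1.568, 2.944]
force: [0.9, 0.0, 0.4]
width: 43.5
```

Call:
servo_tool([
  {"dx": 0,"dy": -0.0485,"dz": 0.021,"wx": 0.959,"wy": 0,"wz": 0,"fingers": 1},
  {"dx": 0,"dy": -0.0465,"dz": 0.026,"wx": 0.959,"wy": 0,"wz": 0,"fingers": 1},
  {"dx": 0,"dy": -0.0435,"dz": 0.0305,"wx": 0.959,"wy": 0,"wz": 0,"fingers": 1},
  {"dx": 0,"dy": -0.04,"dz": 0.0345,"wx": 0.959,"wy": 0,"wz": 0,"fingers": 1},
  {"dx": 0,"dy": -0.0365,"dz": 0.0385,"wx": 0.959,"wy": 0,"wz": 0,"fingers": 1},
])

```text
clock: 10.3
eef_pos: [450.6, -306.6, 80.5]
tool_rot: [-2.501, 1.568, 2.534]
force: [1.5, -0.1, -0.0]
width: 43.4
```

Call:
servo_tool([
  {"dx": 0,"dy": 0,"dz": 0,"wx": 0,"wy": 0,"wz": 0,"fingers": 1},
  {"dx": 0,"dy": 0,"dz": 0,"wx": 0,"wy": 0,"wz": 0,"fingers": 1},
])

```text
clock: 10.55
eef_pos: [451.6, -304.9, 80.6]
tool_rot: [-2.773, 1.568, 2.266]
force: [0.2, 1.2, -1.2]
width: 43.4
```

```bash
python3 -c "
from h import *
plan(455,-305,-21,-71.3)"; python3 wr.py 4 tray_two
```

```text
pos [ 451.6 -304.9   80.6] jaw -71.3 tilt 0.17 dyaw -0.0 w 43.448173364727104 q7 -0.12 t 10.55
[0.0678, 0.0022, 0.001, 0.0035, -0.0132, 0.0051]
[0.0678, 0.0022, 0.0009, 0.0035, -0.0132, 0.0051]
```

View pics/w4.png

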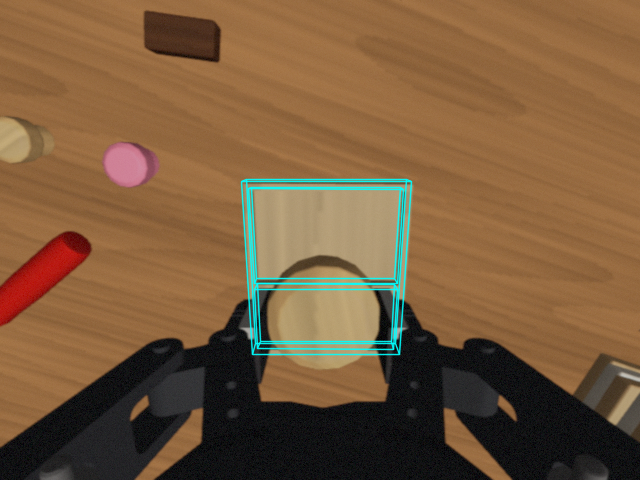

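Call:
servo_tool([
  {"dx": 0.06,"dy": 0.002,"dz": 0.001,"wx": 0,"wy": 0,"wz": 0,"fingers": 1},
  {"dx": 0.05,"dy": 0.002,"dz": 0.001,"wx": 0,"wy": 0,"wz": 0,"fingers": 1},
  {"dx": 0.016,"dy": 0,"dz": 0,"wx": 0,"wy": 0,"wz": 0,"fingers": 1},
  {"dx": 0.007,"dy": 0,"dz": 0,"wx": 0,"wy": 0,"wz": 0,"fingers": 1},
  {"dx": 0,"dy": 0,"dz": 0,"wx": 0,"wy": 0,"wz": 0,"fingers": 1},
])

```text
clock: 11.22
eef_pos: [456.0, -307.0, -17.4]
tool_rot: [0.643, 1.57, -0.601]
force: [0.2, 0.6, 0.6]
width: 43.2
```

```bash
python3 -c "
from h import *
plan(455,-305,-21,-71.3)"; python3 cr.py d4
```

```text
pos [ 456.  -307.   -17.4] jaw -71.3 tilt 0.06 dyaw -0.0 w 43.168141706658766 q7 -0.01 t 11.225
[0.0048, -0.0004, -0.003, 0.0027, 0.008, -0.006]
[ 455.97471758 -307.03831999  -17.40118773] 43.168141706658766 [0.23643206 0.55049727 0.5927383 ] 11.225
scene [182 130] 60
wrist [193 143] 130
```

View pics/d4.png

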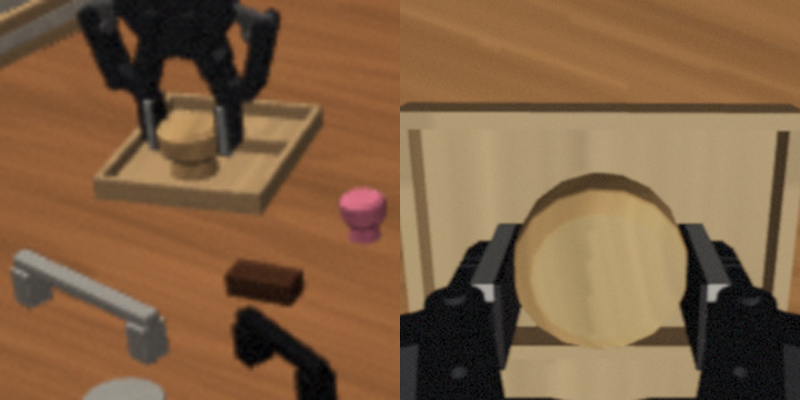

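Call:
servo_tool([
  {"dx": 0.005,"dy": 0,"dz": -0.002,"wx": 0,"wy": 0,"wz": 0,"fingers": 1},
  {"dx": 0,"dy": 0,"dz": 0,"wx": 0,"wy": 0,"wz": 0,"fingers": 1},
  {"dx": 0,"dy": 0,"dz": 0,"wx": 0,"wy": 0,"wz": 0,"fingers": 0.25},
  {"dx": 0,"dy": 0,"dz": 0,"wx": 0,"wy": 0,"wz": 0,"fingers": 0.25},
  {"dx": 0,"dy": 0,"dz": 0,"wx": 0,"wy": 0,"wz": 0,"fingers": 0.25},
])

```text
clock: 11.95
eef_pos: [455.0, -305.5, -21.8]
tool_rot: [-0.004, 1.571, -1.249]
force: [-0.9, 0.3, -0.2]
width: 64.2
```

Call:
servo_tool([
  {"dx": -0.03,"dy": 0,"dz": 0,"wx": 0,"wy": 0,"wz": 0,"fingers": 0.25},
  {"dx": -0.06,"dy": 0,"dz": 0,"wx": 0,"wy": 0,"wz": 0,"fingers": 0.25},
  {"dx": -0.055,"dy": 0,"dz": 0,"wx": 0,"wy": 0,"wz": 0,"fingers": 0.25},
  {"dx": 0,"dy": 0,"dz": 0,"wx": 0,"wy": 0,"wz": 0,"fingers": 0.25},
])

```text
clock: 12.45
eef_pos: [456.8, -307.1, 89.7]
tool_rot: [0.643, 1.565, -0.602]
force: [-0.7, -0.1, -0.9]
width: 64.0
```

```bash
python3 -c "
from h import *
plan(456,-86.5,80,-5)"; python3 wr.py 5 tray_two knob_small
```

```text
pos [ 456.8 -307.1   89.7] jaw -71.3 tilt 0.35 dyaw 66.3 w 63.99659861135287 q7 -0.12 t 12.45
[0.001, 0.0078, -0.0232, -0.9208, 0.0051, -0.0003]
[0.001, 0.01, -0.0224, -0.9208, 0.0051, -0.0003]
[0.001, 0.0121, -0.0213, -0.9208, 0.0051, -0.0003]
[0.001, 0.0141, -0.0201, -0.9208, 0.0051, -0.0003]
[0.001, 0.0159, -0.0186, -0.9208, 0.0051, -0.0003]
[0.001, 0.0177, -0.017, -0.9208, 0.0051, -0.0003]
[0.0011, 0.0192, -0.0152, -0.9208, 0.0051, -0.0003]
[0.0011, 0.0206, -0.0133, -0.9208, 0.0051, -0.0003]
[0.0011, 0.0218, -0.0112, -0.9208, 0.0051, -0.0003]
[0.0011, 0.0228, -0.0091, -0.9208, 0.0051, -0.0003]
[0.0011, 0.0235, -0.0069, -0.9208, 0.0051, -0.0003]
[0.0011, 0.0241, -0.0046, -0.9208, 0.0051, -0.0003]
```

View pics/w5.png

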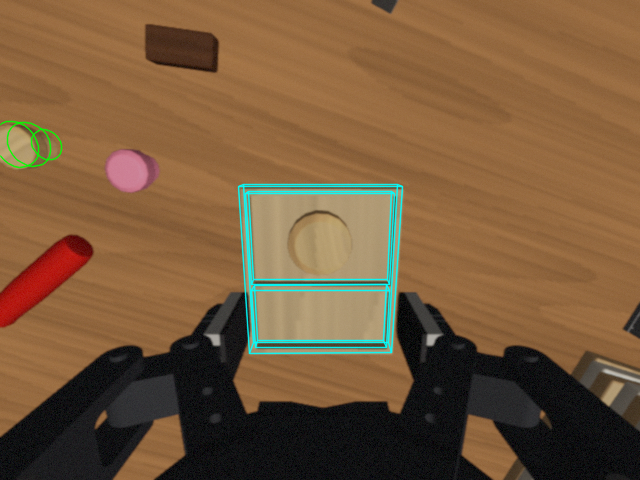

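Call:
servo_tool([
  {"dx": 0,"dy": 0.008,"dz": -0.023,"wx": -0.92,"wy": 0,"wz": 0,"fingers": 0.25},
  {"dx": 0,"dy": 0.01,"dz": -0.0225,"wx": -0.92,"wy": 0,"wz": 0,"fingers": 0.25},
  {"dx": 0,"dy": 0.012,"dz": -0.0215,"wx": -0.92,"wy": 0,"wz": 0,"fingers": 0.25},
  {"dx": 0,"dy": 0.014,"dz": -0.02,"wx": -0.92,"wy": 0,"wz": 0,"fingers": 0.25},
  {"dx": 0,"dy": 0.016,"dz": -0.0185,"wx": -0.92,"wy": 0,"wz": 0,"fingers": 0.25},
])

```text
clock: 13.12
eef_pos: [453.8, -212.3, 85.6]
tool_rot: [-2.866, 1.568, 2.657]
force: [0.2, -0.3, -0.2]
width: 64.1
```

Call:
servo_tool([
  {"dx": 0,"dy": 0.0175,"dz": -0.017,"wx": -0.92,"wy": 0,"wz": 0,"fingers": 0.25},
  {"dx": 0,"dy": 0.019,"dz": -0.015,"wx": -0.92,"wy": 0,"wz": 0,"fingers": 0.25},
  {"dx": 0,"dy": 0.0205,"dz": -0.0135,"wx": -0.92,"wy": 0,"wz": 0,"fingers": 0.25},
  {"dx": 0,"dy": 0.022,"dz": -0.011,"wx": -0.92,"wy": 0,"wz": 0,"fingers": 0.25},
  {"dx": 0,"dy": 0.023,"dz": -0.009,"wx": -0.92,"wy": 0,"wz": 0,"fingers": 0.25},
])

```text
clock: 13.75
eef_pos: [454.2, -120.6, 86.3]
tool_rot: [3.132, 1.57, 2.856]
force: [0.7, 0.4, -0.8]
width: 64.1
```

Call:
servo_tool([
  {"dx": 0,"dy": 0.0235,"dz": -0.007,"wx": -0.92,"wy": 0,"wz": 0,"fingers": 0.25},
  {"dx": 0,"dy": 0.024,"dz": -0.0045,"wx": -0.92,"wy": 0,"wz": 0,"fingers": 0.25},
  {"dx": 0,"dy": 0,"dz": 0,"wx": 0,"wy": 0,"wz": 0,"fingers": 0.25},
  {"dx": 0,"dy": 0,"dz": 0,"wx": 0,"wy": 0,"wz": 0,"fingers": 0.25},
  {"dx": 0,"dy": 0,"dz": 0,"wx": 0,"wy": 0,"wz": 0,"fingers": 0.25},
])

```text
clock: 14.38
eef_pos: [454.6, -86.0, 86.9]
tool_rot: [-1.189, 1.57, -1.28]
force: [-0.2, -0.0, 0.9]
width: 63.9
```

```bash
python3 -c "
from h import *
plan(456,-86.5,-31,-5)"; python3 wr.py 6 knob_small bracket
```

```text
pos [454.6 -86.   86.9] jaw -5.2 tilt 0.04 dyaw 0.2 w 63.872362828544816 q7 0.38 t 14.375
[0.0786, -0.0002, 0.001, -0.0136, 0.0012, 0.003]
[0.0786, -0.0002, 0.001, -0.0136, 0.0012, 0.003]
```

View pics/w6.png

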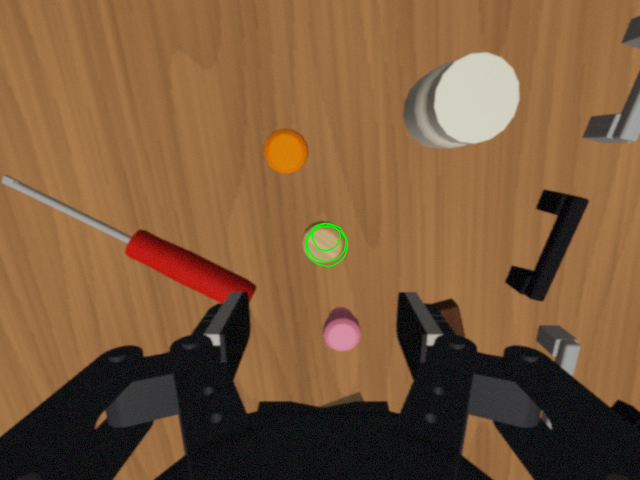

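Call:
servo_tool([
  {"dx": 0.07,"dy": 0,"dz": -0.0005,"wx": 0,"wy": 0,"wz": 0,"fingers": 0.25},
  {"dx": 0.05,"dy": 0,"dz": 0,"wx": 0,"wy": 0,"wz": 0,"fingers": 0.25},
  {"dx": 0.03,"dy": 0,"dz": 0,"wx": 0,"wy": 0,"wz": 0,"fingers": 0.25},
  {"dx": 0.006,"dy": 0,"dz": 0,"wx": 0,"wy": 0,"wz": 0,"fingers": 0.25},
  {"dx": 0,"dy": 0,"dz": 0,"wx": 0,"wy": 0,"wz": 0,"fingers": 0.25},
])

```text
clock: 15.05
eef_pos: [453.8, -85.6, -30.6]
tool_rot: [-2.587, 1.57, -2.677]
force: [0.2, 0.2, 0.7]
width: 64.1
```

```bash
python3 cr.py d5
```

```text
[453.79914106 -85.57348996 -30.63418117] 64.12135509669336 [0.2311744  0.2195603  0.73187735] 15.05
scene [262 159] 60
wrist [193 144] 130
```

View pics/d5.png

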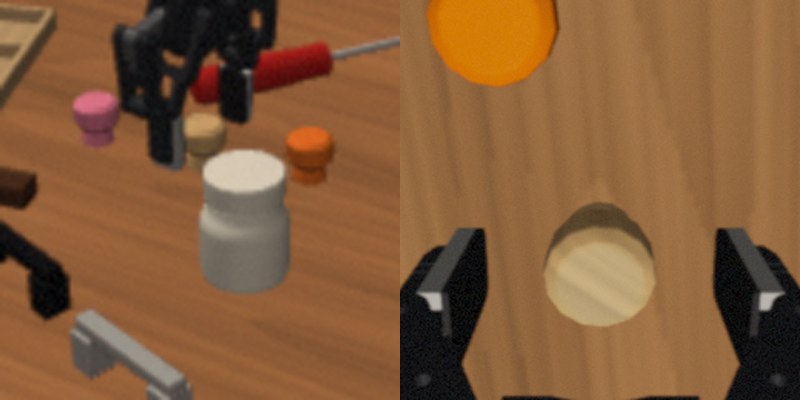

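Call:
servo_tool([
  {"dx": 0,"dy": 0,"dz": 0,"wx": 0,"wy": 0,"wz": 0,"fingers": 1},
  {"dx": 0,"dy": 0,"dz": 0,"wx": 0,"wy": 0,"wz": 0,"fingers": 1},
  {"dx": 0,"dy": 0,"dz": 0,"wx": 0,"wy": 0,"wz": 0,"fingers": 1},
  {"dx": 0,"dy": 0,"dz": 0,"wx": 0,"wy": 0,"wz": 0,"fingers": 1},
  {"dx": 0,"dy": 0,"dz": 0,"wx": 0,"wy": 0,"wz": 0,"fingers": 1},
])

```text
clock: 15.78
eef_pos: [454.5, -85.1, -29.3]
tool_rot: [0.209, 1.57, 0.12]
force: [-0.2, -0.3, 6.7]
width: 27.6
```

Call:
servo_tool([
  {"dx": -0.02,"dy": 0,"dz": 0,"wx": 0,"wy": 0,"wz": 0,"fingers": 1},
  {"dx": -0.06,"dy": 0,"dz": 0,"wx": 0,"wy": 0,"wz": 0,"fingers": 1},
  {"dx": -0.06,"dy": 0,"dz": 0,"wx": 0,"wy": 0,"wz": 0,"fingers": 1},
  {"dx": -0.01,"dy": 0,"dz": 0,"wx": 0,"wy": 0,"wz": 0,"fingers": 1},
  {"dx": 0,"dy": 0,"dz": 0,"wx": 0,"wy": 0,"wz": 0,"fingers": 1},
])

```text
clock: 16.4
eef_pos: [454.3, -84.6, 82.6]
tool_rot: [0.461, 1.57, 0.373]
force: [-0.3, 0.2, -0.9]
width: 27.3
```

```bash
python3 -c "
from h import *
plan(458.4,368.4,85,8.7)"; python3 cr.py d6
```

```text
pos [454.3 -84.6  82.6] jaw -5.0 tilt 0.05 dyaw 13.7 w 27.348545122873247 q7 0.63 t 16.4
[-0.0004, 0.0753, -0.0059, -0.286, 0.0011, -0.0004]
[-0.0004, 0.0754, -0.0037, -0.286, 0.0011, -0.0004]
[-0.0004, 0.0755, -0.0014, -0.286, 0.0011, -0.0004]
[-0.0004, 0.0755, 0.0008, -0.286, 0.0011, -0.0004]
[-0.0004, 0.0754, 0.0031, -0.286, 0.0011, -0.0004]
[-0.0004, 0.0753, 0.0054, -0.286, 0.0011, -0.0004]
[-0.0004, 0.0751, 0.0076, -0.286, 0.0011, -0.0004]
[-0.0004, 0.0749, 0.0099, -0.286, 0.0011, -0.0004]
[454.32322064 -84.60041917  82.56867754] 27.348545122873247 [-0.2694254   0.20977844 -0.89759705] 16.4
scene [262 112] 60
wrist [195 145] 130
```

View pics/d6.png

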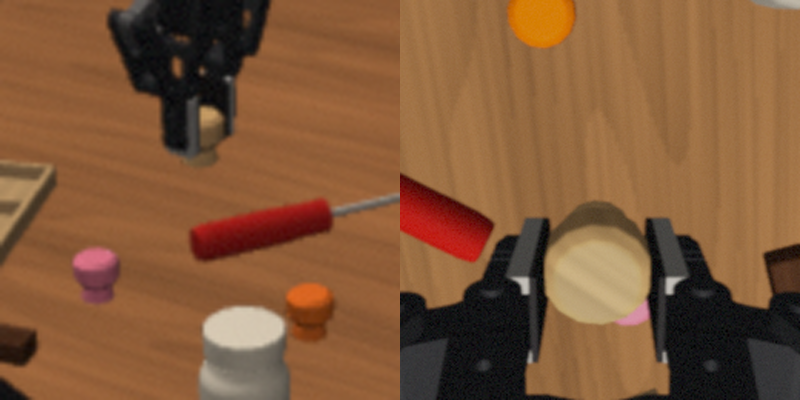

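Call:
servo_tool([
  {"dx": 0,"dy": 0.075,"dz": -0.006,"wx": -0.286,"wy": 0,"wz": 0,"fingers": 1},
  {"dx": 0,"dy": 0.0755,"dz": -0.0035,"wx": -0.286,"wy": 0,"wz": 0,"fingers": 1},
  {"dx": 0,"dy": 0.0755,"dz": -0.0015,"wx": -0.286,"wy": 0,"wz": 0,"fingers": 1},
  {"dx": 0,"dy": 0.0755,"dz": 0.001,"wx": -0.286,"wy": 0,"wz": 0,"fingers": 1},
  {"dx": 0,"dy": 0.0755,"dz": 0.003,"wx": -0.286,"wy": 0,"wz": 0,"fingers": 1},
])

```text
clock: 17.12
eef_pos: [456.0, 199.3, 81.0]
tool_rot: [-2.647, 1.568, -2.585]
force: [0.8, -0.4, -0.1]
width: 27.4
```

Call:
servo_tool([
  {"dx": 0,"dy": 0.0755,"dz": 0.0055,"wx": -0.286,"wy": 0,"wz": 0,"fingers": 1},
  {"dx": 0,"dy": 0.075,"dz": 0.0075,"wx": -0.286,"wy": 0,"wz": 0,"fingers": 1},
  {"dx": 0,"dy": 0.075,"dz": 0.01,"wx": -0.286,"wy": 0,"wz": 0,"fingers": 1},
  {"dx": 0,"dy": 0,"dz": 0,"wx": 0,"wy": 0,"wz": 0,"fingers": 1},
  {"dx": 0,"dy": 0,"dz": 0,"wx": 0,"wy": 0,"wz": 0,"fingers": 1},
])

```text
clock: 17.75
eef_pos: [458.0, 366.5, 80.8]
tool_rot: [-2.369, 1.567, -2.219]
force: [0.6, -0.7, 0.2]
width: 27.3
```

```bash
python3 -c "
from h import *
plan(458.4,368.4,-24,8.7)"; python3 wr.py 7 tray_three bracket
```

```text
pos [458.  366.5  80.8] jaw 8.6 tilt 0.19 dyaw 0.1 w 27.26844333742114 q7 -0.04 t 17.75
[0.0699, 0.0014, 0.0006, -0.0061, -0.0113, 0.011]
[0.0699, 0.0013, 0.0005, -0.0061, -0.0113, 0.011]
```

View pics/w7.png

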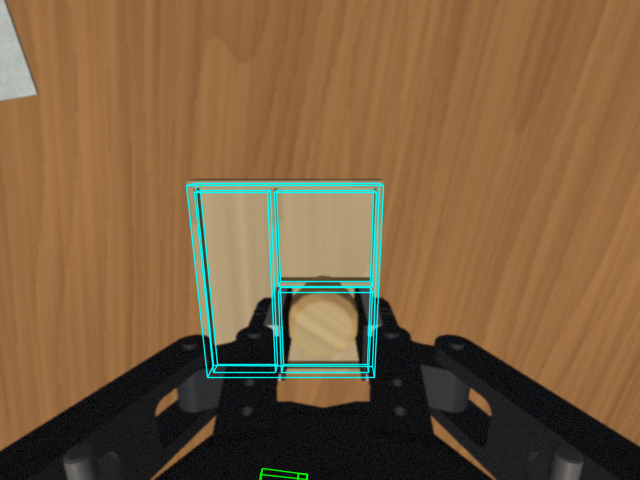

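Call:
servo_tool([
  {"dx": 0.06,"dy": 0.0015,"dz": 0.0005,"wx": 0,"wy": 0,"wz": 0,"fingers": 1},
  {"dx": 0.05,"dy": 0.0015,"dz": 0,"wx": 0,"wy": 0,"wz": 0,"fingers": 1},
  {"dx": 0.02,"dy": 0,"dz": 0,"wx": 0,"wy": 0,"wz": 0,"fingers": 1},
  {"dx": 0.008,"dy": 0,"dz": 0,"wx": 0,"wy": 0,"wz": 0,"fingers": 1},
  {"dx": 0,"dy": 0,"dz": 0,"wx": 0,"wy": 0,"wz": 0,"fingers": 1},
])

```text
clock: 18.42
eef_pos: [459.5, 370.1, -20.4]
tool_rot: [0.319, 1.57, 0.469]
force: [-0.4, 0.7, -0.1]
width: 27.1
```

```bash
python3 -c "
from h import *
plan(458.4,368.4,-24,8.7)"; python3 cr.py d7
```

```text
pos [459.5 370.1 -20.4] jaw 8.6 tilt 0.06 dyaw 0.1 w 27.075899922398857 q7 0.05 t 18.425
[0.0048, -0.002, -0.0018, -0.0152, 0.0088, -0.0029]
[459.52708708 370.06107901 -20.39325365] 27.075899922398857 [-0.43801515  0.68804997 -0.13987479] 18.425
scene [484 225] 60
wrist [193 145] 130
```

View pics/d7.png

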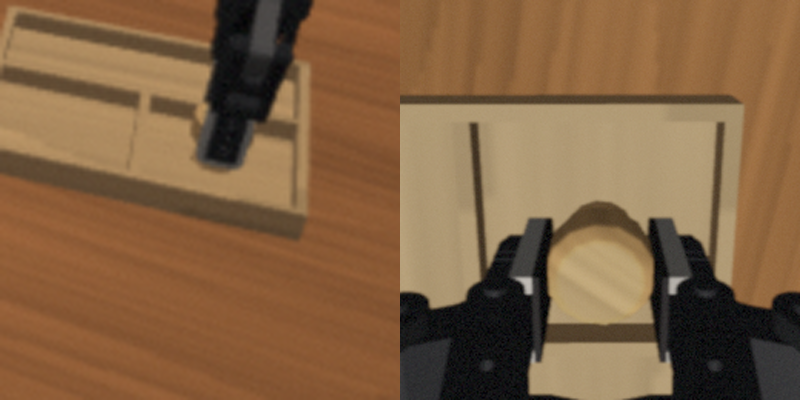

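Call:
servo_tool([
  {"dx": 0.005,"dy": -0.002,"dz": -0.001,"wx": 0,"wy": 0,"wz": 0,"fingers": 1},
  {"dx": 0,"dy": 0,"dz": 0,"wx": 0,"wy": 0,"wz": 0,"fingers": 1},
  {"dx": 0,"dy": 0,"dz": 0,"wx": 0,"wy": 0,"wz": 0,"fingers": 0.55},
  {"dx": 0,"dy": 0,"dz": 0,"wx": 0,"wy": 0,"wz": 0,"fingers": 0.55},
  {"dx": 0,"dy": 0,"dz": 0,"wx": 0,"wy": 0,"wz": 0,"fingers": 0.55},
])

```text
clock: 19.15
eef_pos: [458.1, 368.6, -25.0]
tool_rot: [-2.69, 1.57, -2.539]
force: [-0.7, -0.5, -0.4]
width: 38.4
```

Call:
servo_tool([
  {"dx": -0.03,"dy": 0,"dz": 0,"wx": 0,"wy": 0,"wz": 0,"fingers": 0.55},
  {"dx": -0.06,"dy": 0,"dz": 0,"wx": 0,"wy": 0,"wz": 0,"fingers": 0.55},
  {"dx": -0.055,"dy": 0,"dz": 0,"wx": 0,"wy": 0,"wz": 0,"fingers": 0.55},
  {"dx": 0,"dy": 0,"dz": 0,"wx": 0,"wy": 0,"wz": 0,"fingers": 0.5},
  {"dx": 0,"dy": 0,"dz": 0,"wx": 0,"wy": 0,"wz": 0,"fingers": 0.5},
])

```text
clock: 19.77
eef_pos: [457.6, 368.7, 83.5]
tool_rot: [3.12, 1.57, -3.012]
force: [0.7, -0.2, -0.7]
width: 42.6
```

```bash
python3 -c "
from h import *
plan(473,109.5,85,0)"; python3 wr.py 8 tray_three bracket
```

```text
pos [457.6 368.7  83.5] jaw 8.7 tilt 0.06 dyaw -8.7 w 42.63893100942507 q7 -0.04 t 19.775
[-0.0004, -0.069, -0.0064, 0.2892, -0.002, 0.0001]
[-0.0004, -0.0691, -0.0043, 0.2892, -0.002, 0.0001]
[-0.0004, -0.0692, -0.0022, 0.2892, -0.002, 0.0001]
[-0.0004, -0.0693, -0.0001, 0.2892, -0.002, 0.0001]
[-0.0004, -0.0692, 0.002, 0.2892, -0.002, 0.0001]
```

View pics/w8.png

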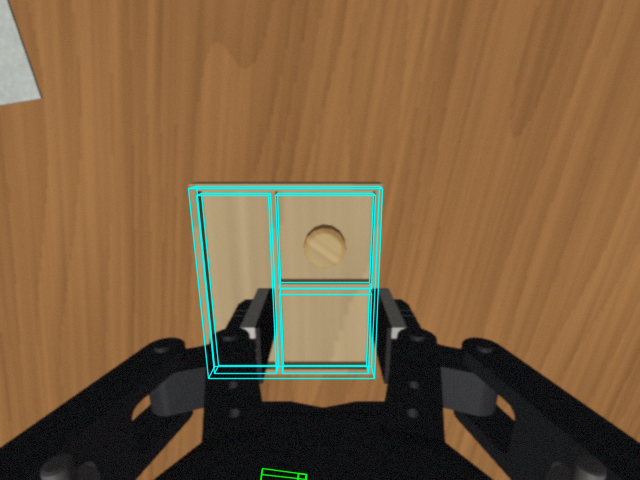

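Call:
servo_tool([
  {"dx": 0,"dy": -0.069,"dz": -0.0065,"wx": 0.29,"wy": 0,"wz": 0,"fingers": 0.5},
  {"dx": 0,"dy": -0.069,"dz": -0.0045,"wx": 0.29,"wy": 0,"wz": 0,"fingers": 0.5},
  {"dx": 0,"dy": -0.069,"dz": -0.002,"wx": 0.29,"wy": 0,"wz": 0,"fingers": 0.5},
  {"dx": 0,"dy": -0.069,"dz": 0,"wx": 0.29,"wy": 0,"wz": 0,"fingers": 0.5},
  {"dx": 0,"dy": -0.069,"dz": 0.002,"wx": 0.29,"wy": 0,"wz": 0,"fingers": 0.5},
])

```text
clock: 20.45
eef_pos: [472.5, 108.3, 82.8]
tool_rot: [-2.728, 1.569, -2.73]
force: [0.7, 0.1, 1.1]
width: 42.7
```

Call:
servo_tool([
  {"dx": 0,"dy": 0,"dz": 0,"wx": 0,"wy": 0,"wz": 0,"fingers": 0.5},
  {"dx": 0,"dy": 0,"dz": 0,"wx": 0,"wy": 0,"wz": 0,"fingers": 0.5},
  {"dx": 0,"dy": 0,"dz": 0,"wx": 0,"wy": 0,"wz": 0,"fingers": 0.5},
])

```text
clock: 20.82
eef_pos: [472.9, 111.7, 83.3]
tool_rot: [2.875, 1.57, 2.877]
force: [-1.0, -0.2, 0.1]
width: 42.6
```

```bash
python3 -c "
from h import *
plan(473,109.5,-18,0)"; python3 wr.py 9 bracket
```

```text
pos [472.9 111.7  83.3] jaw 0.1 tilt 0.07 dyaw -0.1 w 42.615817424223174 q7 0.32 t 20.825
[0.0675, -0.0015, 0.0001, 0.0103, -0.0059, -0.0016]
[0.0675, -0.0014, 0.0001, 0.0103, -0.0059, -0.0016]
```

View pics/w9.png

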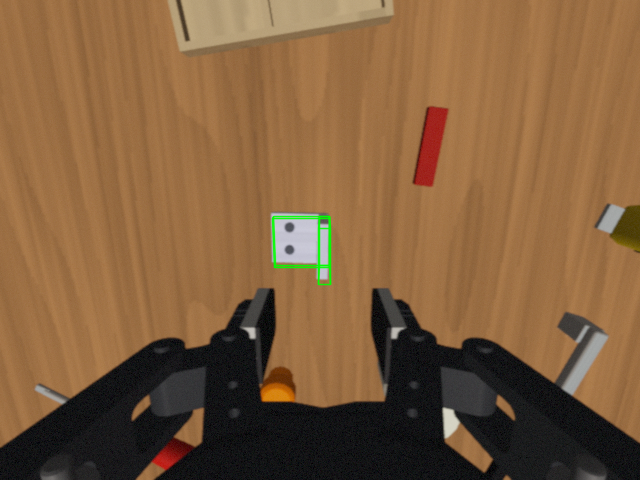

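Call:
servo_tool([
  {"dx": 0.06,"dy": 0,"dz": 0,"wx": 0,"wy": 0,"wz": 0,"fingers": 0.5},
  {"dx": 0.05,"dy": 0,"dz": 0,"wx": 0,"wy": 0,"wz": 0,"fingers": 0.5},
  {"dx": 0.025,"dy": 0,"dz": 0,"wx": 0,"wy": 0,"wz": 0,"fingers": 0.5},
  {"dx": 0,"dy": 0,"dz": 0,"wx": 0,"wy": 0,"wz": 0,"fingers": 0.5},
])

```text
clock: 21.38
eef_pos: [472.2, 110.8, -18.6]
tool_rot: [-3.092, 1.568, -3.092]
force: [0.4, 1.1, 0.7]
width: 42.7
```

Call:
servo_tool([
  {"dx": 0,"dy": 0,"dz": 0,"wx": 0,"wy": 0,"wz": 0,"fingers": 1},
  {"dx": 0,"dy": 0,"dz": 0,"wx": 0,"wy": 0,"wz": 0,"fingers": 1},
  {"dx": 0,"dy": 0,"dz": 0,"wx": 0,"wy": 0,"wz": 0,"fingers": 1},
  {"dx": 0,"dy": 0,"dz": 0,"wx": 0,"wy": 0,"wz": 0,"fingers": 1},
  {"dx": 0,"dy": 0,"dz": 0,"wx": 0,"wy": 0,"wz": 0,"fingers": 1},
])

```text
clock: 22.0
eef_pos: [474.3, 110.6, -16.4]
tool_rot: [0.498, 1.569, 0.498]
force: [-0.0, 0.8, 6.3]
width: 6.2
```

```bash
python3 cr.py d9
```

```text
[474.25129239 110.59166639 -16.3656849 ] 6.243398022696193 [-0.03287661  0.77910496  6.32233523] 22.0
scene [343 185] 60
wrist [194 144] 130
```

View pics/d9.png

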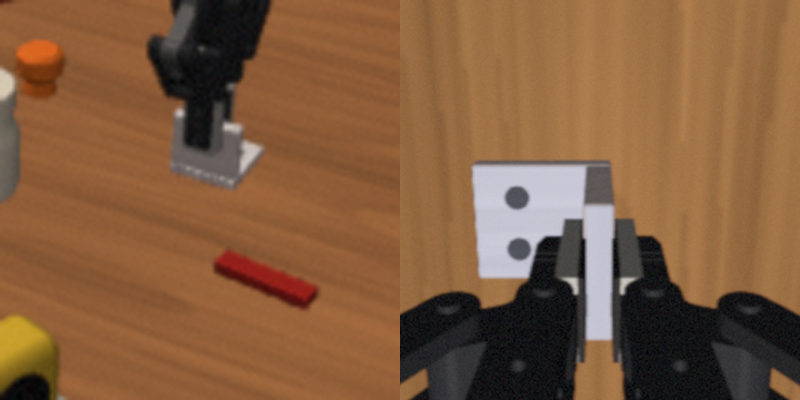

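Call:
servo_tool([
  {"dx": -0.02,"dy": 0,"dz": 0,"wx": 0,"wy": 0,"wz": 0,"fingers": 1},
  {"dx": -0.05,"dy": 0,"dz": 0,"wx": 0,"wy": 0,"wz": 0,"fingers": 1},
  {"dx": -0.05,"dy": 0,"dz": 0,"wx": 0,"wy": 0,"wz": 0,"fingers": 1},
  {"dx": 0,"dy": 0,"dz": 0,"wx": 0,"wy": 0,"wz": 0,"fingers": 1},
  {"dx": 0,"dy": 0,"dz": 0,"wx": 0,"wy": 0,"wz": 0,"fingers": 1},
])

```text
clock: 22.72
eef_pos: [472.9, 110.4, 72.7]
tool_rot: [2.327, 1.57, 2.327]
force: [0.1, 0.5, -1.0]
width: 6.5
```

```bash
python3 -c "
from h import *
plan(486,296.5,75,8.7)"; python3 cr.py d10
```

```text
pos [472.9 110.4  72.7] jaw -0.0 tilt 0.03 dyaw 8.7 w 6.475259653883599 q7 0.35 t 22.725
[-0.0007, 0.062, 0.0044, -0.3629, -0.0008, -0.001]
[-0.0007, 0.0618, 0.0067, -0.3629, -0.0008, -0.001]
[-0.0007, 0.0615, 0.009, -0.3629, -0.0008, -0.001]
[-0.0007, 0.0611, 0.0114, -0.3629, -0.0008, -0.001]
[472.90965064 110.42015612  72.74447138] 6.475259653883599 [ 0.07112281  0.46754228 -1.04173171] 22.725
scene [346 145] 60
wrist [194 144] 130
```

View pics/d10.png

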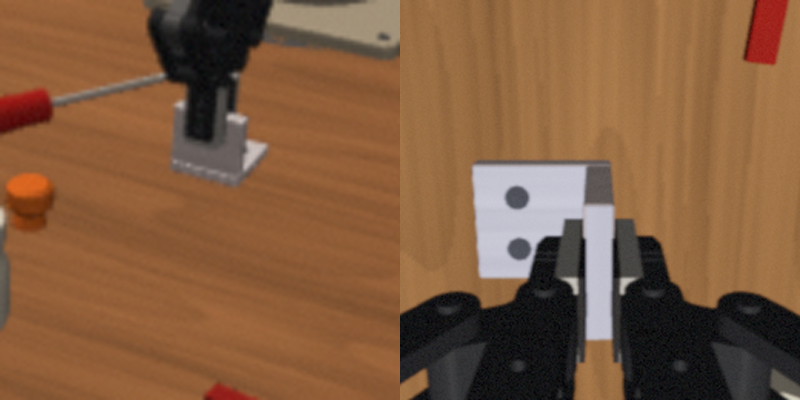

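Call:
servo_tool([
  {"dx": 0,"dy": 0.062,"dz": 0.0045,"wx": -0.363,"wy": 0,"wz": 0,"fingers": 1},
  {"dx": 0,"dy": 0.062,"dz": 0.0065,"wx": -0.363,"wy": 0,"wz": 0,"fingers": 1},
  {"dx": 0,"dy": 0.0615,"dz": 0.009,"wx": -0.363,"wy": 0,"wz": 0,"fingers": 1},
  {"dx": 0,"dy": 0.061,"dz": 0.0115,"wx": -0.363,"wy": 0,"wz": 0,"fingers": 1},
  {"dx": 0,"dy": 0,"dz": 0,"wx": 0,"wy": 0,"wz": 0,"fingers": 1},
])

```text
clock: 23.45
eef_pos: [485.1, 300.9, 70.9]
tool_rot: [2.407, 1.568, 2.566]
force: [0.7, -0.6, -0.9]
width: 6.6
```

Call:
servo_tool([
  {"dx": 0.05,"dy": 0,"dz": 0,"wx": 0,"wy": 0,"wz": 0,"fingers": 1},
  {"dx": 0.02,"dy": 0,"dz": 0,"wx": 0,"wy": 0,"wz": 0,"fingers": 1},
  {"dx": 0,"dy": 0,"dz": 0,"wx": 0,"wy": 0,"wz": 0,"fingers": 1},
  {"dx": 0,"dy": 0,"dz": 0,"wx": 0,"wy": 0,"wz": 0,"fingers": 1},
])

```text
clock: 23.95
eef_pos: [487.4, 295.8, 20.8]
tool_rot: [0.121, 1.57, 0.272]
force: [0.5, 1.0, -0.9]
width: 6.9
```

```bash
python3 -c "
from h import *
plan(486,296.5,-11,8.7)"; python3 wr.py 10 tray_two;python3 cr.py d11
```

```text
pos [487.4 295.8  20.8] jaw 8.6 tilt 0.06 dyaw 0.1 w 6.87917592426759 q7 0.17 t 23.95
[0.0424, 0.0012, -0.0017, -0.0133, 0.0091, -0.0011]
[487.47579255 296.02619568  21.0620174 ] 6.51226004534164 [ 0.47671029 -0.70196627 -0.44138215] 24.0
scene [440 202] 60
wrist [194 145] 130
```

View pics/w10.png

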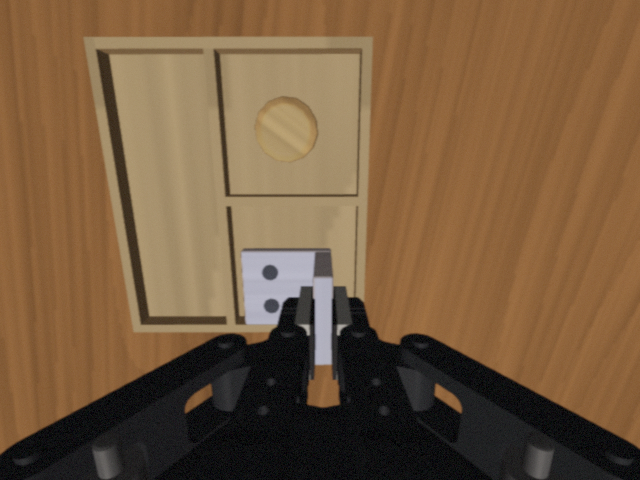

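View pics/d11.png

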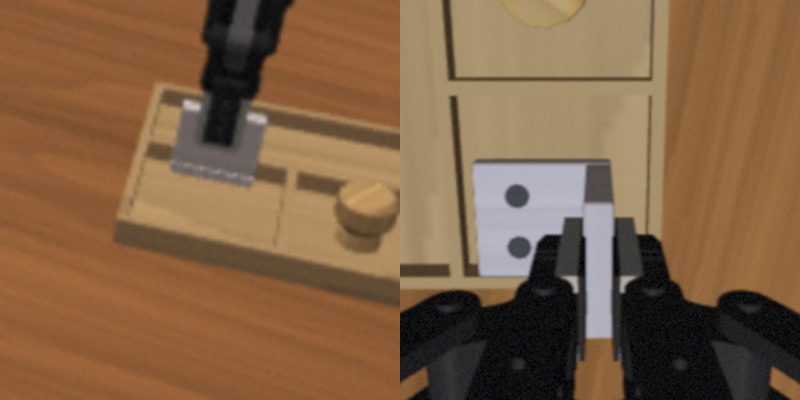

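Call:
servo_tool([
  {"dx": 0.03,"dy": 0.001,"dz": -0.002,"wx": 0,"wy": 0,"wz": 0,"fingers": 1},
  {"dx": 0.012,"dy": 0,"dz": 0,"wx": 0,"wy": 0,"wz": 0,"fingers": 1},
  {"dx": 0,"dy": 0,"dz": 0,"wx": 0,"wy": 0,"wz": 0,"fingers": 1},
  {"dx": 0,"dy": 0,"dz": 0,"wx": 0,"wy": 0,"wz": 0,"fingers": 1},
])

```text
clock: 24.6
eef_pos: [485.4, 296.7, -11.0]
tool_rot: [0.287, 1.57, 0.438]
force: [-0.7, 0.3, 0.4]
width: 6.4
```

```bash
python3 -c "
from h import *
plan(486,296.5,-11.5,8.7)";python3 cr.py d12
```

```text
pos [485.4 296.7 -11. ] jaw 8.7 tilt 0.04 dyaw 0.0 w 6.4252798256955685 q7 0.2 t 24.6
[0.0007, -0.0004, 0.0007, -0.0047, 0.0066, -0.002]
[485.39822762 296.74015225 -10.95737178] 6.4252798256955685 [-0.67232155  0.34878598  0.42408237] 24.6
scene [438 216] 60
wrist [194 145] 130
```

View pics/d12.png

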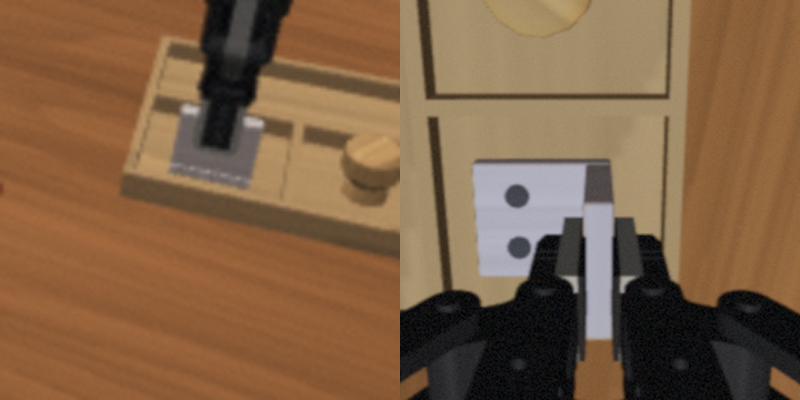

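Call:
servo_tool([
  {"dx": 0.001,"dy": 0,"dz": 0,"wx": 0,"wy": 0,"wz": 0,"fingers": 1},
  {"dx": 0,"dy": 0,"dz": 0,"wx": 0,"wy": 0,"wz": 0,"fingers": 0.6},
  {"dx": 0,"dy": 0,"dz": 0,"wx": 0,"wy": 0,"wz": 0,"fingers": 0.6},
  {"dx": 0,"dy": 0,"dz": 0,"wx": 0,"wy": 0,"wz": 0,"fingers": 0.6},
])

```text
clock: 25.2
eef_pos: [485.0, 296.6, -12.2]
tool_rot: [-2.635, 1.571, -2.483]
force: [0.4, -0.1, 0.7]
width: 34.3
```

Call:
servo_tool([
  {"dx": -0.03,"dy": 0,"dz": 0,"wx": 0,"wy": 0,"wz": 0,"fingers": 0.6},
  {"dx": -0.05,"dy": 0,"dz": 0,"wx": 0,"wy": 0,"wz": 0,"fingers": 0.6},
  {"dx": -0.05,"dy": 0,"dz": 0,"wx": 0,"wy": 0,"wz": 0,"fingers": 0.5},
  {"dx": 0,"dy": 0,"dz": 0,"wx": 0,"wy": 0,"wz": 0,"fingers": 0.5},
  {"dx": 0,"dy": 0,"dz": 0,"wx": 0,"wy": 0,"wz": 0,"fingers": 0.5},
])

```text
clock: 25.82
eef_pos: [484.4, 296.8, 84.9]
tool_rot: [2.991, 1.57, -3.141]
force: [-0.1, -0.0, -1.0]
width: 42.9
```

```bash
sed -i 's/tray_three=\[436,326,0,8.7\]/tray_three=[436,327.5,0,8.7]/; s/bracket=\[455,108.5,0,0\]/bracket=[468,294,5,8.7]/; s/knob_small=\[456,-87,0,0\]/knob_small=[458.3,369,5,0]/; s/knob_large=\[647,258,0,0\]/knob_large=[455,-305,5,0]/' h.py; python3 -c "
from h import *
plan(671,6,80,-17)"; python3 wr.py 11
```

```text
pos [484.4 296.8  84.9] jaw 8.7 tilt 0.05 dyaw -25.7 w 42.91223150329967 q7 0.1 t 25.825
[0.0011, -0.0701, 0.0312, 0.7136, -0.0015, 0.0001]
[0.0011, -0.0676, 0.0364, 0.7136, -0.0015, 0.0001]
[0.0011, -0.0647, 0.0413, 0.7136, -0.0015, 0.0001]
[0.0011, -0.0614, 0.046, 0.7136, -0.0015, 0.0001]
[0.0011, -0.0578, 0.0505, 0.7136, -0.0015, 0.0001]
[0.0011, -0.0539, 0.0547, 0.7136, -0.0015, 0.0001]
```

View pics/w11.png

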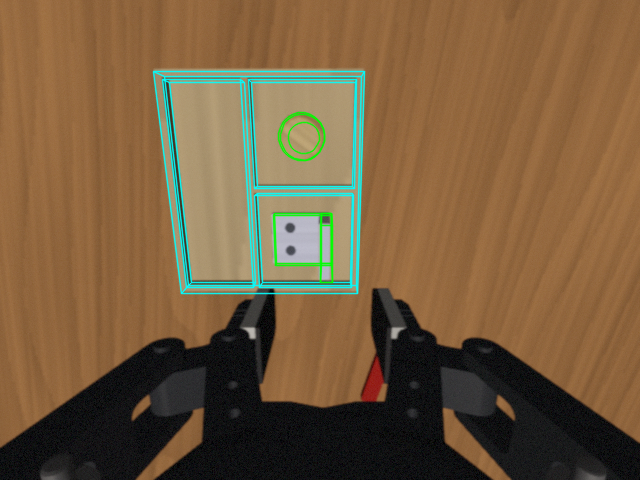

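Both parts sit as modelled in their bays. Next, the short handle.

Call:
servo_tool([
  {"dx": 0,"dy": -0.07,"dz": 0.031,"wx": 0.714,"wy": 0,"wz": 0,"fingers": 0.5},
  {"dx": 0,"dy": -0.0675,"dz": 0.0365,"wx": 0.714,"wy": 0,"wz": 0,"fingers": 0.5},
  {"dx": 0,"dy": -0.0645,"dz": 0.0415,"wx": 0.714,"wy": 0,"wz": 0,"fingers": 0.5},
  {"dx": 0,"dy": -0.0615,"dz": 0.046,"wx": 0.714,"wy": 0,"wz": 0,"fingers": 0.5},
  {"dx": 0,"dy": -0.058,"dz": 0.0505,"wx": 0.714,"wy": 0,"wz": 0,"fingers": 0.5},
])

```text
clock: 26.5
eef_pos: [640.3, 53.0, 83.8]
tool_rot: [-2.978, 1.568, 3.08]
force: [0.6, 1.0, -0.0]
width: 42.6
```

Call:
servo_tool([
  {"dx": 0,"dy": -0.054,"dz": 0.0545,"wx": 0.714,"wy": 0,"wz": 0,"fingers": 0.5},
  {"dx": 0,"dy": 0,"dz": 0,"wx": 0,"wy": 0,"wz": 0,"fingers": 0.5},
  {"dx": 0,"dy": 0,"dz": 0,"wx": 0,"wy": 0,"wz": 0,"fingers": 0.5},
  {"dx": 0,"dy": 0,"dz": 0,"wx": 0,"wy": 0,"wz": 0,"fingers": 0.5},
])

```text
clock: 27.0
eef_pos: [670.3, 8.3, 84.4]
tool_rot: [2.772, 1.568, 2.477]
force: [-0.4, 1.2, -0.6]
width: 42.8
```

```bash
python3 -c "
from h import *
plan(671,6,-21,-17)"; python3 wr.py 12
```

```text
pos [670.3   8.3  84.4] jaw -16.9 tilt 0.15 dyaw -0.1 w 42.837237445579014 q7 0.17 t 27.0
[0.0703, -0.0014, 0.001, 0.0093, -0.0114, -0.0044]
[0.0703, -0.0014, 0.0009, 0.0093, -0.0114, -0.0044]
```

View pics/w12.png

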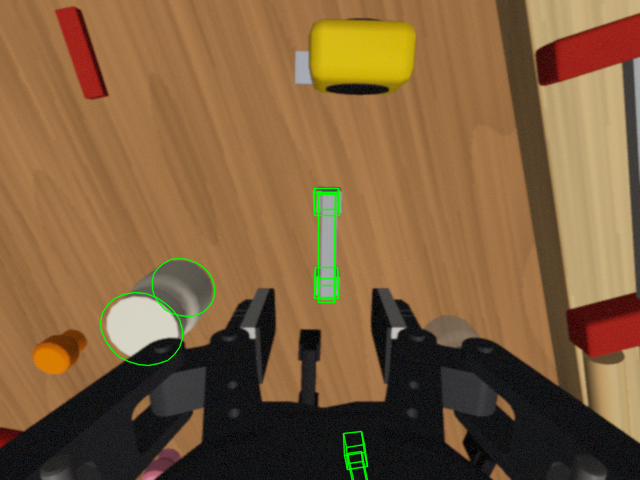

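Call:
servo_tool([
  {"dx": 0.06,"dy": -0.001,"dz": 0.0005,"wx": 0,"wy": 0,"wz": 0,"fingers": 0.5},
  {"dx": 0.05,"dy": -0.001,"dz": 0.0005,"wx": 0,"wy": 0,"wz": 0,"fingers": 0.5},
  {"dx": 0.034,"dy": 0,"dz": 0,"wx": 0,"wy": 0,"wz": 0,"fingers": 0.5},
  {"dx": 0,"dy": 0,"dz": 0,"wx": 0,"wy": 0,"wz": 0,"fingers": 0.5},
  {"dx": 0,"dy": 0,"dz": 0,"wx": 0,"wy": 0,"wz": 0,"fingers": 0.5},
])

```text
clock: 27.68
eef_pos: [672.4, 4.8, -21.4]
tool_rot: [0.253, 1.569, -0.044]
force: [-0.1, 1.3, 0.1]
width: 42.3
```

Call:
servo_tool([
  {"dx": 0,"dy": 0,"dz": 0,"wx": 0,"wy": 0,"wz": 0,"fingers": 1},
  {"dx": 0,"dy": 0,"dz": 0,"wx": 0,"wy": 0,"wz": 0,"fingers": 1},
  {"dx": 0,"dy": 0,"dz": 0,"wx": 0,"wy": 0,"wz": 0,"fingers": 1},
  {"dx": 0,"dy": 0,"dz": 0,"wx": 0,"wy": 0,"wz": 0,"fingers": 1},
  {"dx": 0,"dy": 0,"dz": 0,"wx": 0,"wy": 0,"wz": 0,"fingers": 1},
])

```text
clock: 28.3
eef_pos: [672.6, 4.4, -21.2]
tool_rot: [0.512, 1.569, 0.215]
force: [-0.5, 1.1, 6.8]
width: 10.4
```

```bash
python3 cr.py d13
```

```text
[672.63707399   4.36636511 -21.16465434] 10.390831121545311 [-0.51286882  1.07515659  6.8310865 ] 28.3
scene [241 225] 60
wrist [194 144] 130
```

View pics/d13.png

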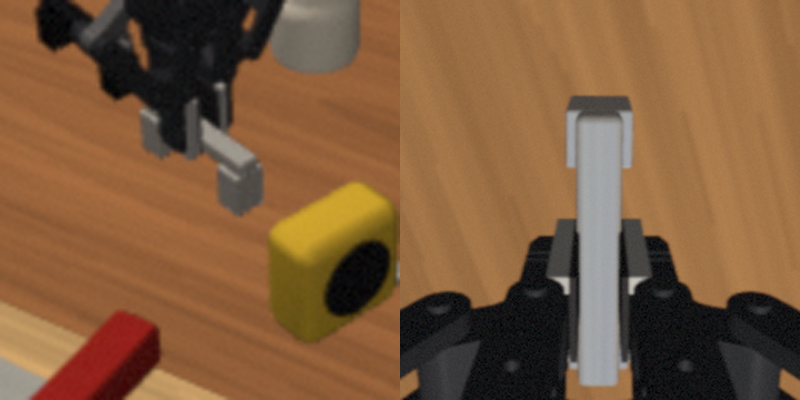

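Call:
servo_tool([
  {"dx": -0.02,"dy": 0,"dz": 0,"wx": 0,"wy": 0,"wz": 0,"fingers": 1},
  {"dx": -0.05,"dy": 0,"dz": 0,"wx": 0,"wy": 0,"wz": 0,"fingers": 1},
  {"dx": -0.05,"dy": 0,"dz": 0,"wx": 0,"wy": 0,"wz": 0,"fingers": 1},
  {"dx": -0.015,"dy": 0,"dz": 0,"wx": 0,"wy": 0,"wz": 0,"fingers": 1},
  {"dx": 0,"dy": 0,"dz": 0,"wx": 0,"wy": 0,"wz": 0,"fingers": 1},
])

```text
clock: 29.02
eef_pos: [671.8, 4.4, 79.2]
tool_rot: [0.694, 1.57, 0.397]
force: [0.3, -0.4, -1.6]
width: 10.1
```

```bash
python3 -c "
from h import *
plan(391.5,-326.3,80,18.7)"; python3 cr.py d14
```

```text
pos [671.8   4.4  79.2] jaw -17.0 tilt 0.06 dyaw 35.7 w 10.146307293643375 q7 0.18 t 29.025
[-0.0002, -0.0664, -0.0285, -0.7443, 0.0011, -0.0004]
[-0.0002, -0.064, -0.0336, -0.7443, 0.0011, -0.0004]
[-0.0002, -0.0612, -0.0385, -0.7443, 0.0011, -0.0004]
[-0.0002, -0.058, -0.0431, -0.7443, 0.0011, -0.0004]
[-0.0002, -0.0544, -0.0475, -0.7443, 0.0011, -0.0004]
[-0.0002, -0.0506, -0.0516, -0.7443, 0.0011, -0.0004]
[-0.0001, -0.0464, -0.0554, -0.7443, 0.0011, -0.0004]
[-0.0001, -0.0419, -0.0588, -0.7443, 0.0011, -0.0004]
[671.79962759   4.44265163  79.22252878] 10.146307293643375 [ 0.29624854 -0.37088176 -1.58577559] 29.025
scene [238 178] 60
wrist [195 145] 130
```

View pics/d14.png

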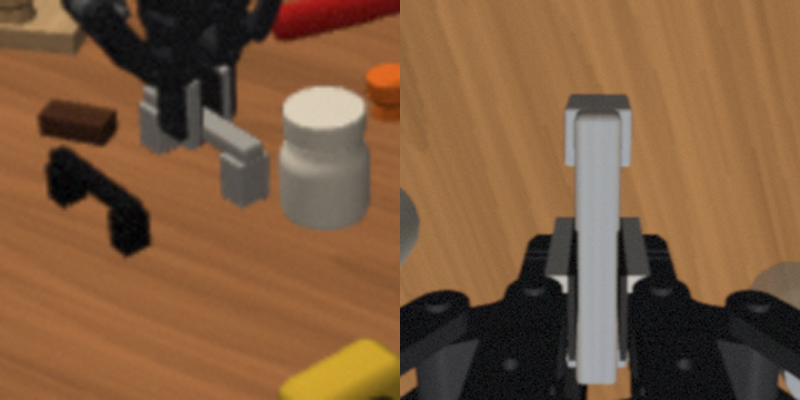

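Call:
servo_tool([
  {"dx": 0,"dy": -0.0665,"dz": -0.0285,"wx": -0.744,"wy": 0,"wz": 0,"fingers": 1},
  {"dx": 0,"dy": -0.064,"dz": -0.0335,"wx": -0.744,"wy": 0,"wz": 0,"fingers": 1},
  {"dx": 0,"dy": -0.061,"dz": -0.0385,"wx": -0.744,"wy": 0,"wz": 0,"fingers": 1},
  {"dx": 0,"dy": -0.058,"dz": -0.043,"wx": -0.744,"wy": 0,"wz": 0,"fingers": 1},
  {"dx": 0,"dy": -0.0545,"dz": -0.0475,"wx": -0.744,"wy": 0,"wz": 0,"fingers": 1},
])

```text
clock: 29.75
eef_pos: [494.5, -203.2, 77.4]
tool_rot: [2.855, 1.568, 2.95]
force: [0.3, -0.7, -0.3]
width: 10.1
```

Call:
servo_tool([
  {"dx": 0,"dy": -0.0505,"dz": -0.0515,"wx": -0.744,"wy": 0,"wz": 0,"fingers": 1},
  {"dx": 0,"dy": -0.0465,"dz": -0.0555,"wx": -0.744,"wy": 0,"wz": 0,"fingers": 1},
  {"dx": 0,"dy": -0.042,"dz": -0.059,"wx": -0.744,"wy": 0,"wz": 0,"fingers": 1},
  {"dx": 0,"dy": 0,"dz": 0,"wx": 0,"wy": 0,"wz": 0,"fingers": 1},
  {"dx": 0,"dy": 0,"dz": 0,"wx": 0,"wy": 0,"wz": 0,"fingers": 1},
])

```text
clock: 30.38
eef_pos: [391.0, -325.7, 77.7]
tool_rot: [1.844, 1.568, 2.169]
force: [-0.3, 0.2, 0.3]
width: 10.4
```

```bash
python3 -c "
from h import *
plan(391.5,-326.3,20,18.7)"; python3 wr.py 14 tray_two knob_large
```

```text
pos [ 391.  -325.7   77.7] jaw 18.6 tilt 0.13 dyaw 0.1 w 10.406099791040813 q7 1.4 t 30.375
[0.077, -0.0011, 0.0005, -0.0109, -0.006, -0.0214]
```

View pics/w14.png

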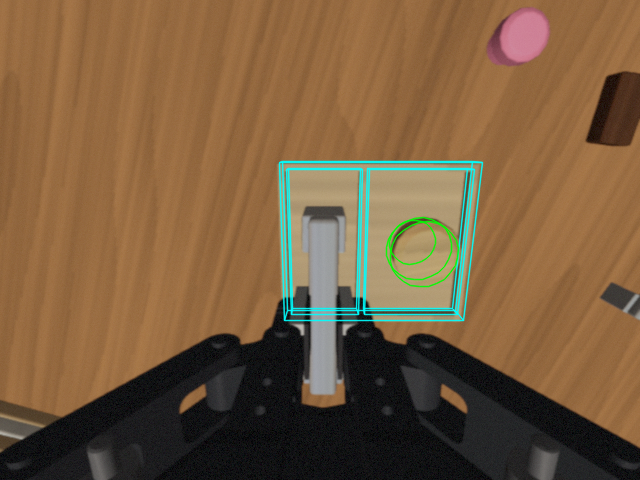

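Call:
servo_tool([
  {"dx": 0.05,"dy": -0.001,"dz": 0,"wx": 0,"wy": 0,"wz": 0,"fingers": 1},
  {"dx": 0.045,"dy": 0,"dz": 0,"wx": 0,"wy": 0,"wz": 0,"fingers": 1},
  {"dx": 0.02,"dy": 0,"dz": 0,"wx": 0,"wy": 0,"wz": 0,"fingers": 1},
  {"dx": 0.005,"dy": 0,"dz": 0,"wx": 0,"wy": 0,"wz": 0,"fingers": 1},
  {"dx": 0,"dy": 0,"dz": 0,"wx": 0,"wy": 0,"wz": 0,"fingers": 1},
])

```text
clock: 31.05
eef_pos: [392.2, -327.4, -10.9]
tool_rot: [-1.082, 1.57, -0.756]
force: [-0.6, -0.4, 0.3]
width: 10.3
```

```bash
python3 -c "
from h import *
plan(391.5,-326.3,-15.8,18.7)"; python3 cr.py d15
```

```text
pos [ 392.2 -327.4  -10.9] jaw 18.7 tilt 0.05 dyaw -0.0 w 10.252507591832524 q7 1.48 t 31.05
[0.0065, 0.0017, -0.0004, 0.0035, 0.0036, 0.0067]
[ 392.20520836 -327.39142323  -10.89873202] 10.252507591832524 [-0.61121925 -0.38192259  0.25038018] 31.05
scene [191 114] 60
wrist [193 144] 130
```

View pics/d15.png

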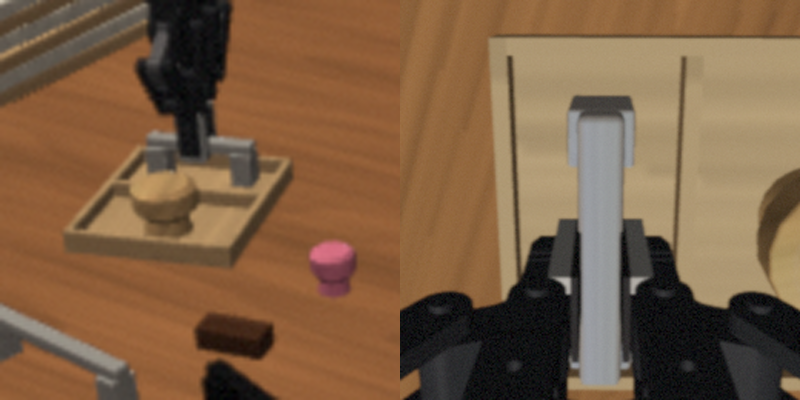

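Call:
servo_tool([
  {"dx": 0.0065,"dy": 0,"dz": 0,"wx": 0,"wy": 0,"wz": 0,"fingers": 1},
  {"dx": 0,"dy": 0,"dz": 0,"wx": 0,"wy": 0,"wz": 0,"fingers": 1},
  {"dx": 0,"dy": 0,"dz": 0,"wx": 0,"wy": 0,"wz": 0,"fingers": 0.65},
  {"dx": 0,"dy": 0,"dz": 0,"wx": 0,"wy": 0,"wz": 0,"fingers": 0.65},
  {"dx": 0,"dy": 0,"dz": 0,"wx": 0,"wy": 0,"wz": 0,"fingers": 0.65},
])

```text
clock: 31.78
eef_pos: [391.6, -327.4, -16.2]
tool_rot: [-1.691, 1.571, -1.365]
force: [-0.3, 0.6, -0.4]
width: 29.9
```

Call:
servo_tool([
  {"dx": -0.02,"dy": 0,"dz": 0,"wx": 0,"wy": 0,"wz": 0,"fingers": 0.65},
  {"dx": -0.05,"dy": 0,"dz": 0,"wx": 0,"wy": 0,"wz": 0,"fingers": 0.65},
  {"dx": -0.05,"dy": 0,"dz": 0,"wx": 0,"wy": 0,"wz": 0,"fingers": 0.5},
  {"dx": -0.01,"dy": 0,"dz": 0,"wx": 0,"wy": 0,"wz": 0,"fingers": 0.5},
  {"dx": 0,"dy": 0,"dz": 0,"wx": 0,"wy": 0,"wz": 0,"fingers": 0.5},
])

```text
clock: 32.4
eef_pos: [392.0, -327.2, 81.9]
tool_rot: [-0.724, 1.57, -0.398]
force: [-0.3, -0.1, -0.8]
width: 42.6
```

```bash
sed -i 's/handle_short=\[671,6,0,-17\]/handle_short=[391.5,-326,5,18.7]/' h.py; python3 -c "
from h import *
plan(634,-242,80,-5.8)"; python3 wr.py 15 tray_two handle_short
```

```text
pos [ 392.  -327.2   81.9] jaw 18.7 tilt 0.07 dyaw -24.5 w 42.59076943409436 q7 1.41 t 32.4
[0.0006, 0.0008, 0.0684, 0.8168, 0.002, 0.0011]
[0.0006, 0.0067, 0.0681, 0.8168, 0.002, 0.0011]
[0.0005, 0.0125, 0.0673, 0.8168, 0.002, 0.0011]
[0.0005, 0.0182, 0.066, 0.8168, 0.002, 0.0011]
[0.0005, 0.0237, 0.0642, 0.8168, 0.002, 0.0011]
```

View pics/w15.png

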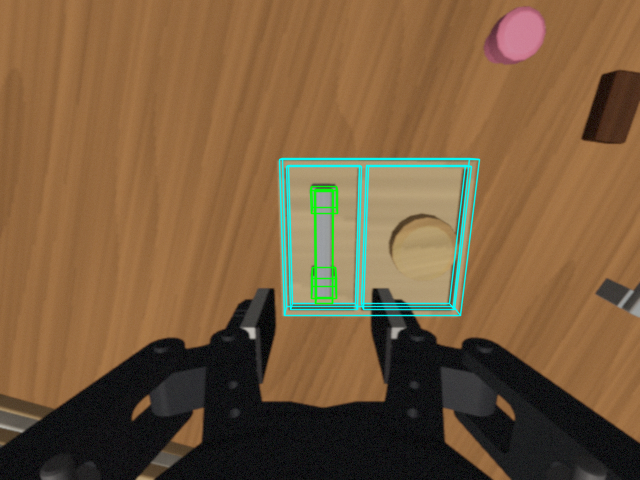

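Call:
servo_tool([
  {"dx": 0,"dy": 0.001,"dz": 0.0685,"wx": 0.817,"wy": 0,"wz": 0,"fingers": 0.5},
  {"dx": 0,"dy": 0.0065,"dz": 0.068,"wx": 0.817,"wy": 0,"wz": 0,"fingers": 0.5},
  {"dx": 0,"dy": 0.0125,"dz": 0.0675,"wx": 0.817,"wy": 0,"wz": 0,"fingers": 0.5},
  {"dx": 0,"dy": 0.018,"dz": 0.066,"wx": 0.817,"wy": 0,"wz": 0,"fingers": 0.5},
  {"dx": 0,"dy": 0.0235,"dz": 0.064,"wx": 0.817,"wy": 0,"wz": 0,"fingers": 0.5},
])

```text
clock: 33.08
eef_pos: [634.1, -241.3, 79.3]
tool_rot: [2.939, 1.568, 2.835]
force: [1.2, -1.3, 0.8]
width: 42.8
```

Call:
servo_tool([
  {"dx": 0,"dy": 0,"dz": 0,"wx": 0,"wy": 0,"wz": 0,"fingers": 0.5},
  {"dx": 0,"dy": 0,"dz": 0,"wx": 0,"wy": 0,"wz": 0,"fingers": 0.5},
  {"dx": 0,"dy": 0,"dz": 0,"wx": 0,"wy": 0,"wz": 0,"fingers": 0.5},
])

```text
clock: 33.45
eef_pos: [631.8, -243.7, 80.8]
tool_rot: [-3.064, 1.569, 3.116]
force: [0.1, 0.7, 0.7]
width: 42.5
```

```bash
python3 -c "
from h import *
plan(634,-242,-21,-5.8)"; python3 wr.py 16 handle_long
```

```text
pos [ 631.8 -243.7   80.8] jaw -6.0 tilt 0.11 dyaw 0.2 w 42.465129393748285 q7 0.68 t 33.45
[0.0678, 0.0013, 0.0015, -0.0135, -0.0092, 0.0007]
[0.0678, 0.0013, 0.0014, -0.0135, -0.0092, 0.0007]
```

View pics/w16.png

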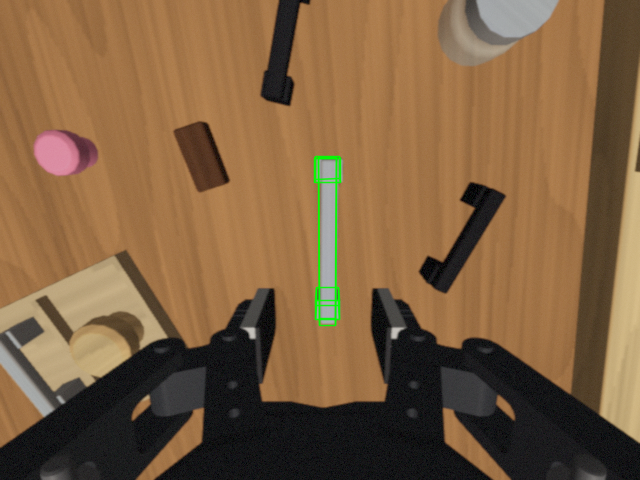

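Call:
servo_tool([
  {"dx": 0.06,"dy": 0.001,"dz": 0.0015,"wx": 0,"wy": 0,"wz": 0,"fingers": 0.5},
  {"dx": 0.05,"dy": 0.001,"dz": 0.001,"wx": 0,"wy": 0,"wz": 0,"fingers": 0.5},
  {"dx": 0.028,"dy": 0,"dz": 0,"wx": 0,"wy": 0,"wz": 0,"fingers": 0.5},
  {"dx": 0,"dy": 0,"dz": 0,"wx": 0,"wy": 0,"wz": 0,"fingers": 0.5},
  {"dx": 0,"dy": 0,"dz": 0,"wx": 0,"wy": 0,"wz": 0,"fingers": 0.5},
])

```text
clock: 34.12
eef_pos: [636.5, -242.2, -20.7]
tool_rot: [-0.475, 1.568, -0.577]
force: [0.6, 0.2, -0.1]
width: 42.4
```

Call:
servo_tool([
  {"dx": 0,"dy": 0,"dz": 0,"wx": 0,"wy": 0,"wz": 0,"fingers": 1},
  {"dx": 0,"dy": 0,"dz": 0,"wx": 0,"wy": 0,"wz": 0,"fingers": 1},
  {"dx": 0,"dy": 0,"dz": 0,"wx": 0,"wy": 0,"wz": 0,"fingers": 1},
  {"dx": 0,"dy": 0,"dz": 0,"wx": 0,"wy": 0,"wz": 0,"fingers": 1},
  {"dx": 0,"dy": 0,"dz": 0,"wx": 0,"wy": 0,"wz": 0,"fingers": 1},
])

```text
clock: 34.75
eef_pos: [636.6, -241.5, -20.8]
tool_rot: [-0.172, 1.569, -0.273]
force: [-1.4, 1.1, 7.4]
width: 10.1
```

```bash
python3 cr.py d16
```

```text
[ 636.57113366 -241.48276383  -20.83929161] 10.068014825762543 [-1.38366634  1.11051112  7.37791531] 34.75
scene [150 176] 60
wrist [194 144] 130
```

View pics/d16.png

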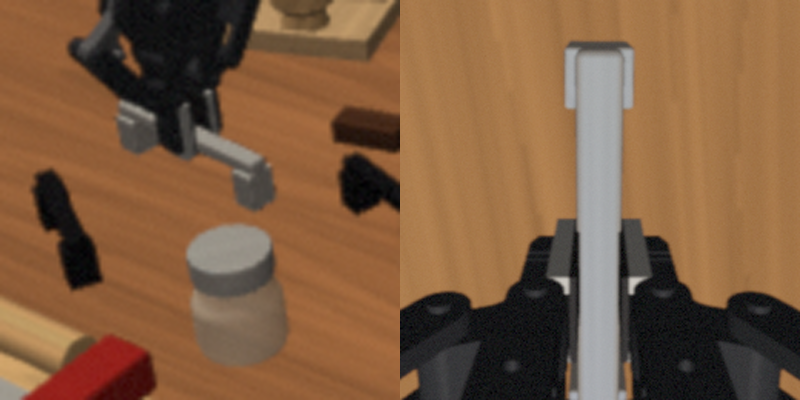

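Call:
servo_tool([
  {"dx": -0.02,"dy": 0,"dz": 0,"wx": 0,"wy": 0,"wz": 0,"fingers": 1},
  {"dx": -0.05,"dy": 0,"dz": 0,"wx": 0,"wy": 0,"wz": 0,"fingers": 1},
  {"dx": -0.05,"dy": 0,"dz": 0,"wx": 0,"wy": 0,"wz": 0,"fingers": 1},
  {"dx": -0.025,"dy": 0,"dz": 0,"wx": 0,"wy": 0,"wz": 0,"fingers": 1},
  {"dx": 0,"dy": 0,"dz": 0,"wx": 0,"wy": 0,"wz": 0,"fingers": 1},
])

```text
clock: 35.48
eef_pos: [636.5, -241.4, 87.9]
tool_rot: [-0.21, 1.568, -0.312]
force: [0.1, -0.2, -1.3]
width: 10.3
```

```bash
python3 -c "
from h import *
plan(398,321.7,88,8.7)"; python3 cr.py d17
```

```text
pos [ 636.5 -241.4   87.9] jaw -5.8 tilt 0.14 dyaw 14.5 w 10.333004220687437 q7 0.68 t 35.475
[-0.0001, 0.065, -0.0357, -0.2199, 0.002, 0.0007]
[-0.0001, 0.0658, -0.0342, -0.2199, 0.002, 0.0007]
[-0.0001, 0.0666, -0.0326, -0.2199, 0.002, 0.0007]
[-0.0001, 0.0673, -0.0311, -0.2199, 0.002, 0.0007]
[-0.0001, 0.068, -0.0295, -0.2199, 0.002, 0.0007]
[-0.0001, 0.0686, -0.028, -0.2199, 0.002, 0.0007]
[-0.0001, 0.0693, -0.0264, -0.2199, 0.002, 0.0007]
[-0.0001, 0.0699, -0.0248, -0.2199, 0.002, 0.0007]
[-0.0, 0.0704, -0.0232, -0.2199, 0.002, 0.0007]
[-0.0, 0.0709, -0.0215, -0.2199, 0.002, 0.0007]
[-0.0, 0.0714, -0.0199, -0.2199, 0.002, 0.0007]
[ 636.50256646 -241.44158969   87.90825795] 10.333004220687437 [ 0.08788214 -0.22453995 -1.27612462] 35.475
scene [142 129] 60
wrist [196 146] 130
```

View pics/d17.png

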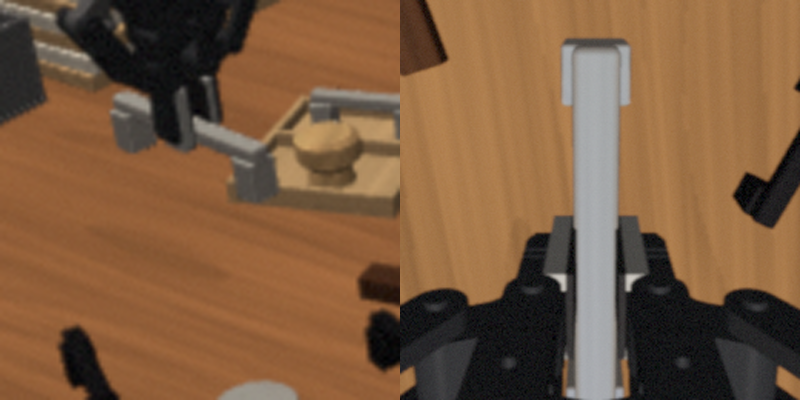

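Call:
servo_tool([
  {"dx": 0,"dy": 0.065,"dz": -0.0355,"wx": -0.22,"wy": 0,"wz": 0,"fingers": 1},
  {"dx": 0,"dy": 0.066,"dz": -0.034,"wx": -0.22,"wy": 0,"wz": 0,"fingers": 1},
  {"dx": 0,"dy": 0.0665,"dz": -0.0325,"wx": -0.22,"wy": 0,"wz": 0,"fingers": 1},
  {"dx": 0,"dy": 0.0675,"dz": -0.031,"wx": -0.22,"wy": 0,"wz": 0,"fingers": 1},
  {"dx": 0,"dy": 0.068,"dz": -0.0295,"wx": -0.22,"wy": 0,"wz": 0,"fingers": 1},
])

```text
clock: 36.2
eef_pos: [525.8, 16.9, 85.1]
tool_rot: [-3.081, 1.568, -3.066]
force: [0.0, -0.4, -1.4]
width: 10.1
```

Call:
servo_tool([
  {"dx": 0,"dy": 0.0685,"dz": -0.028,"wx": -0.22,"wy": 0,"wz": 0,"fingers": 1},
  {"dx": 0,"dy": 0.0695,"dz": -0.0265,"wx": -0.22,"wy": 0,"wz": 0,"fingers": 1},
  {"dx": 0,"dy": 0.07,"dz": -0.025,"wx": -0.22,"wy": 0,"wz": 0,"fingers": 1},
  {"dx": 0,"dy": 0.0705,"dz": -0.023,"wx": -0.22,"wy": 0,"wz": 0,"fingers": 1},
  {"dx": 0,"dy": 0.071,"dz": -0.0215,"wx": -0.22,"wy": 0,"wz": 0,"fingers": 1},
])

```text
clock: 36.83
eef_pos: [417.6, 272.5, 85.3]
tool_rot: [-2.49, 1.568, -2.36]
force: [0.6, 0.2, -1.6]
width: 10.3
```

Call:
servo_tool([
  {"dx": 0,"dy": 0.0715,"dz": -0.02,"wx": -0.22,"wy": 0,"wz": 0,"fingers": 1},
  {"dx": 0,"dy": 0,"dz": 0,"wx": 0,"wy": 0,"wz": 0,"fingers": 1},
  {"dx": 0,"dy": 0,"dz": 0,"wx": 0,"wy": 0,"wz": 0,"fingers": 1},
  {"dx": 0,"dy": 0,"dz": 0,"wx": 0,"wy": 0,"wz": 0,"fingers": 1},
])

```text
clock: 37.33
eef_pos: [398.2, 320.7, 86.2]
tool_rot: [-1.897, 1.569, -1.748]
force: [0.3, -0.7, -1.5]
width: 10.2
```

```bash
python3 -c "
from h import *
plan(398,321.7,-15.4,8.7)"; python3 wr.py 18 tray_three
```

```text
pos [398.2 320.7  86.2] jaw 8.5 tilt 0.08 dyaw 0.2 w 10.151610922724908 q7 0.04 t 37.325
[0.0677, 0.0007, 0.0, -0.0147, -0.0022, 0.0066]
[0.0677, 0.0007, 0.0, -0.0147, -0.0022, 0.0066]
```

View pics/w18.png

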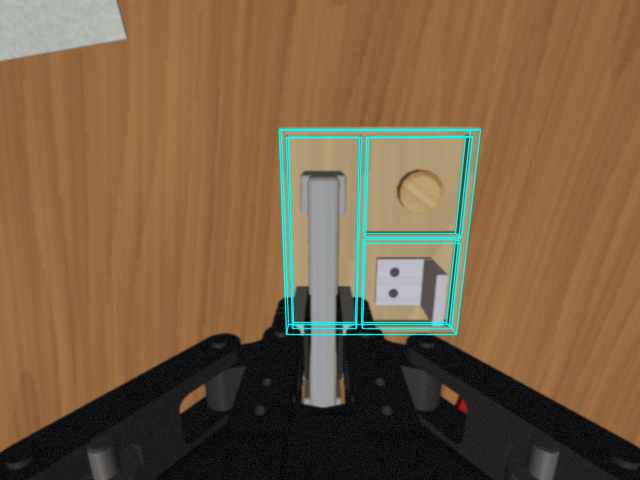

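Call:
servo_tool([
  {"dx": 0.05,"dy": 0.0005,"dz": 0,"wx": 0,"wy": 0,"wz": 0,"fingers": 1},
  {"dx": 0.05,"dy": 0.0005,"dz": 0,"wx": 0,"wy": 0,"wz": 0,"fingers": 1},
  {"dx": 0.025,"dy": 0,"dz": 0,"wx": 0,"wy": 0,"wz": 0,"fingers": 1},
  {"dx": 0.005,"dy": 0,"dz": 0,"wx": 0,"wy": 0,"wz": 0,"fingers": 1},
  {"dx": 0,"dy": 0,"dz": 0,"wx": 0,"wy": 0,"wz": 0,"fingers": 1},
])

```text
clock: 38.0
eef_pos: [398.2, 322.8, -10.6]
tool_rot: [0.032, 1.57, 0.182]
force: [0.4, -1.0, -0.0]
width: 10.2
```

```bash
python3 -c "
from h import *
plan(398,321.7,-15.4,8.7)"; python3 cr.py d18
```

```text
pos [398.2 322.8 -10.6] jaw 8.6 tilt 0.03 dyaw 0.1 w 10.19435349049112 q7 0.17 t 38.0
[0.0064, -0.0014, -0.0005, -0.0159, 0.0045, -0.0001]
[398.2277922  322.8246723  -10.57925275] 10.19435349049112 [ 0.40972975 -0.95051455 -0.0395148 ] 38.0
scene [465 195] 60
wrist [193 145] 130
```

View pics/d18.png

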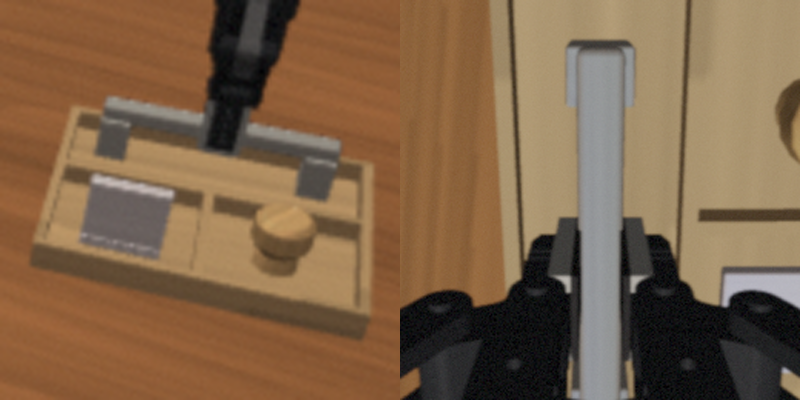

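Call:
servo_tool([
  {"dx": 0.0065,"dy": -0.0005,"dz": 0,"wx": 0,"wy": 0,"wz": 0,"fingers": 1},
  {"dx": 0,"dy": 0,"dz": 0,"wx": 0,"wy": 0,"wz": 0,"fingers": 1},
  {"dx": 0,"dy": 0,"dz": 0,"wx": 0,"wy": 0,"wz": 0,"fingers": 0.65},
  {"dx": 0,"dy": 0,"dz": 0,"wx": 0,"wy": 0,"wz": 0,"fingers": 0.65},
  {"dx": 0,"dy": 0,"dz": 0,"wx": 0,"wy": 0,"wz": 0,"fingers": 0.65},
])

```text
clock: 38.72
eef_pos: [397.6, 323.1, -15.7]
tool_rot: [0.76, 1.571, 0.912]
force: [-0.1, 0.3, 1.1]
width: 29.7
```

Call:
servo_tool([
  {"dx": -0.02,"dy": 0,"dz": 0,"wx": 0,"wy": 0,"wz": 0,"fingers": 0.65},
  {"dx": -0.05,"dy": 0,"dz": 0,"wx": 0,"wy": 0,"wz": 0,"fingers": 0.65},
  {"dx": -0.07,"dy": 0,"dz": 0,"wx": 0,"wy": 0,"wz": 0,"fingers": 0.65},
  {"dx": -0.05,"dy": 0,"dz": 0,"wx": 0,"wy": 0,"wz": 0,"fingers": 0.65},
  {"dx": 0,"dy": 0,"dz": 0,"wx": 0,"wy": 0,"wz": 0,"fingers": 0.65},
])

```text
clock: 39.35
eef_pos: [399.4, 324.2, 130.1]
tool_rot: [0.602, 1.564, 0.754]
force: [0.0, 0.2, -1.0]
width: 30.0
```

Call:
servo_tool([
  {"dx": 0,"dy": -0.06,"dz": 0,"wx": 0,"wy": 0,"wz": 0,"fingers": 0.65},
  {"dx": 0,"dy": -0.06,"dz": 0,"wx": 0,"wy": 0,"wz": 0,"fingers": 0.65},
  {"dx": 0,"dy": -0.06,"dz": 0,"wx": 0,"wy": 0,"wz": 0,"fingers": 0.65},
  {"dx": 0,"dy": 0,"dz": 0,"wx": 0,"wy": 0,"wz": 0,"fingers": 0.65},
  {"dx": 0,"dy": 0,"dz": 0,"wx": 0,"wy": 0,"wz": 0,"fingers": 0.65},
])

```text
clock: 39.98
eef_pos: [417.5, 190.1, 126.5]
tool_rot: [2.595, 1.57, 2.747]
force: [-0.1, 1.4, 0.5]
width: 30.0
```

```bash
sed -i 's/handle_long=\[634,-242,0,-5.8\]/handle_long=[398,322,5,8.7]/' h.py; python3 wr.py 20
python3 - <<'E'
from h import *
im=ctrl.get_image("scene");i=ctrl.camera_info("scene")
a=overlay(im,i,3,(440,200,600,300),P);b=overlay(im,i,3,(195,140,360,260),P)
cv2.imwrite("pics/f.png",np.vstack([a[:,:480],b[:,:480]])[:600])
im=ctrl.get_image("top");i=ctrl.camera_info("top")
a=overlay(im,i,3,(120,260,250,360),P);b=overlay(im,i,3,(400,260,530,360),P);c=overlay(im,i,3,(290,220,420,320),P)
cv2.imwrite("pics/g.png",np.hstack([a,b]));cv2.imwrite("pics/g2.png",c)
print(ctrl.read_state())
E
```

```text
{'clock': 40.125, 'qpos': array([-0.94178058,  0.54794847,  0.66169817,  2.11338385, -0.55307012,
        0.65609926,  0.25420643]), 'qd': array([-0.00212563, -0.0017722 ,  0.00420869,  0.00248907,  0.00288305,
        0.00013602,  0.001623  ]), 'tau': array([ 3.24320337e-01, -3.93749571e+01,  6.93526089e+00, -1.19167668e+01,
        1.79086608e-02,  9.33453593e-04, -3.53739364e-03]), 'eef_pos': array([417.53236892, 190.86536723, 126.4082902 ]), 'tool_rot': array([2.63821739, 1.57021482, 2.79240023]), 'force': array([-0.35426967, -0.16254239, -1.28500847]), 'torque': array([0.05382063, 0.0089447 , 0.03022973]), 'width': 30.00229097816246}
```

View pics/f.png

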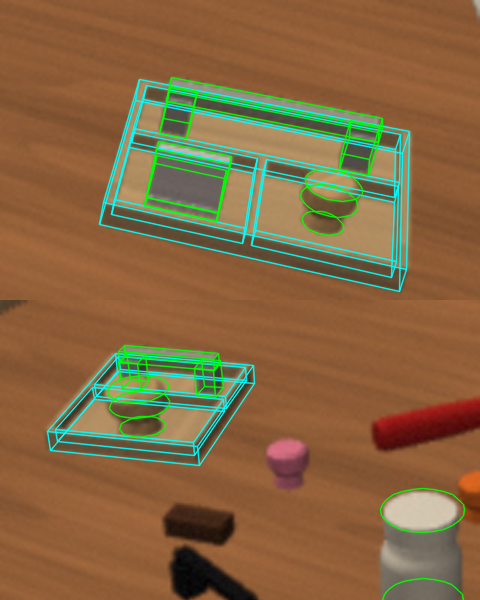

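View pics/g.png

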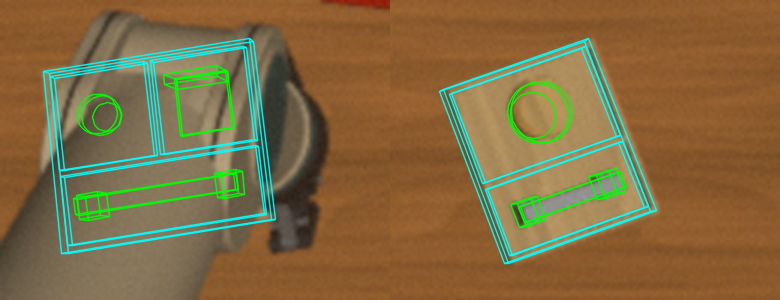

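View pics/w20.png

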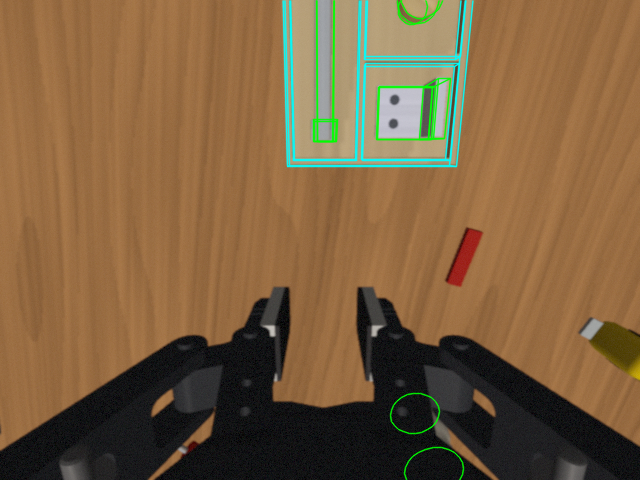

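```bash
python3 -c "
from cell import ctrl
print(ctrl.finish_job())"
```

```text
the job is handed in; nothing more can be done
None
```

Both kits are made up and the job was handed in at about 40 s. No verdict was reported.

- **Three-compartment tray:** the long handle is in the narrow bay, the small beech knob is in the +y square bay and the bracket is in the −y square bay.
- **Two-compartment tray:** the steel short handle is in the narrow bay and the large knob is in the wide bay.

**Last checks:** I drew the parts' outlines at their intended poses over the scene, top and wrist pictures. All five parts matched, upright and on the bay floors, to within about 2–3 mm. The glue pot matched its starting place in the scene picture. The arm was clear of everything, with contact forces near zero. In the top picture the arm hid the three-compartment tray, so that tray was checked only in the scene and wrist pictures.

**What disagreed:** The real fingertips sit about 35 mm behind the reported TCP, measured in the scene and wrist pictures. Because of this the first grasp closed on nothing above the large knob, without touching it. I corrected the heights by that amount and every later grasp held first time. The three-compartment tray also measured about 1.5 mm farther in y than my first estimate, and I allowed for that before placing the bracket and the long handle.

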